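# Clamp the full reagent box on the shaker

### The arm

A 6-joint arm with a two-finger parallel gripper is mounted at the origin on the work surface. World frame = base frame: x ahead of the robot, y to its left, z up, the work surface at z = 0. Lengths are in m, angles in degrees, forces in N, time in s.
With the tool pointing down it reaches from about 0.35 to 0.875 m from the base axis. Payload 4.2 kg.
Tool frame: the origin (TCP) lies on the centre line of the jaws, within the pads' length; the fingertips stand tip_reach ahead of it and the grasp point (between the pads) is the TCP (tip_reach is the distance from the TCP to the fingertips, in m); z points along the fingers, y is the line along which they close (so a half turn about z gives the same grasp; the last joint's range is limited). The gripper opens to 87 mm and grips with 3 to 60 N. Pads are 19 mm wide; open, the fingers measure 117 mm over their backs; the gripper's body (75 mm by 190 mm) begins 51 mm behind the grasp point.
Start: joints at [82.884, 22.042, 0.453, 0, -68.411, -14.817], TCP at [0.233, 0.58, 0.242] pointing down, gripper open.
Joint ranges: [-179.83, 179.83], [-69.29, 118.12], [-61.27, 80.66], [-181.25, 117.63], [-171.15, -9.14], [-177.46, 177.46]. Speed limits (degrees/s): [159.86, 159.86, 180, 180, 180, 180].

### API

Orientations are given as a 3x3 rotation matrix whose columns are the frame's x, y, z axes.
In Python, from station import sense, capture, finish_job, tip_reach gives the robot as it stands.
- The arm moves only by the tool arm_command, never from a script. Its argument "deltas" is a list of rows, each a list of 7 numbers: the turn, a rotation vector about the tool's x, y, z in rad, then the shift along the tool's x, y, z in cm, then the closure, from -1 (fully open) to 1 (shut), so that 0 is half open. In form: [[rx, ry, rz, dx, dy, dz, hand], ...]. A call has 1 to 8 rows; each row is the pose to reach, as a shift and turn from the pose commanded when the call began, along the tool's axes at that moment; what a row does not reach only later rows make up. A row lasts 1/12 s, in which the tool goes at most 41.7 mm and 7.16 degrees, less where a joint would pass 70% of its speed; a pose out of reach is approached as far as the arm can. A call with a gripper value outside its range is refused whole. The fingers move at their own pace and stop on an object; the grip force is fixed at half the most. Time passes only in rows, so rows that repeat a pose let the fingers close. It gives the time, the measured TCP pose, the force, the opening and the grip force at its end, in the units of the state.
- sense(): the state, without advancing time (a new reading comes with each control period).
- capture(name): name is "scene" or "side" or "wrist"; returns a dict with "pixels" (420x560x3 uint8, blue, green, red), "fovy" (degrees; the focal length in pixels is half the picture's height over the tangent of half this angle, whatever the lens; pixels are square), "cx", "cy" (the principal point, pixels), "rvec" (rotation vector, rad) and "tvec" (3), from world to camera coordinates, as OpenCV has them. Camera axes: x right, y down, z forward; pixel columns grow to the right and rows downward; lengths in m; the calibration is good to about 2 mm. A picture is of the moment at which its call begins. There is no depth.
- finish_job(): hands the job in; it is judged then, once.
The state is a dict: "time_s": time; "joints": joint angles; "joint_velocities": joint speeds; "effort": joint torques, N m; "tcp_pos": TCP position; "ee_rot": TCP orientation; "wrist_force": force on the tool from outside, world axes, zero at the start; "moment": the same for the moment, N m; "gripper_width": opening from 0.0 (shut) to 1.0 (fully open); "gripper_force": force on a finger pad.
Only numpy, scipy, OpenCV 4.12 (cv2) and the standard library are available. Lean on these libraries where they do the work, as an engineer would, in place of code of your own. Each camera call takes 0.05 s, during which the arm holds its last target. There are 200 camera calls.

### The job

Two identical reagent boxes stand under the front edge of the small shelf: lift each one clear of the bench to feel which is full, and then stand the full one flat on the shaker deck between the blue jaw and the orange wedge, leaving the other upright where it stood. Then take the mallet from its blue mat and tap the steel end of the wedge with it, never with the gripper itself, until the wedge stops advancing and clamps the box tight. Lay the mallet back flat on the middle of its mat, let go, and do not disturb the jar, the dropper bottle or the timer.

Things in the scene. Friction and masses are not known exactly. Their poses are not given: they have to be found in the camera images.
- shelf: fixed white riser shelf on two end panels: board 130 deep (its x) x 330 wide (its y) x 14 mm, underside 160 mm above the bench; small stock on top, to 70 mm above the board. Origin on the bench below the middle of the board's front edge; the board runs from there to +x. A vertical gripper over the boxes hits the board: tilt it 30 to 45 degrees, coming from the robot's side
- box_a: closed white carton with a green band, 90 long (its x) x 56 wide (its y) x 60 mm high; origin at the centre of its underside. It starts on the bench, lengthwise under the shelf's front edge, its front third sticking out to the robot. The two boxes look the same: one is full (300 to 600 g), the other nearly empty, at least 150 g lighter
- box_b: closed white carton with a green band, 90 long (its x) x 56 wide (its y) x 60 mm high; origin at the centre of its underside. It starts on the bench, lengthwise under the shelf's front edge, its front third sticking out to the robot. The two boxes look the same: one is full (300 to 600 g), the other nearly empty, at least 150 g lighter
- shaker: fixed low shaker, 190 (its x) x 130 (its y) mm, deck top 60 mm above the bench; origin on the bench under its centre. A fixed blue jaw stands on the deck, 100 mm long in y, 30 mm high, its clamping face at the shaker's x = -60 mm, facing +x. Across the deck, facing it, is the orange wedge, before a slanted steel rail
- tray (a point): point on the deck's surface at the shaker's x = -15 mm, y = 0, axes as the shaker's. A box with its origin 4 mm to +x of here, axes along the shaker's (or turned half round), stands midway between jaw and wedge with 3 to 4.5 mm free at each end, its 56 mm wide sides free for the fingers
- wedge (a joint): advance of the wedge in m, 0 = drawn back (start 0 to 0.01), limit 0.07; 5 N friction, stays where left. It moves along the shaker's +y, creeping 1 mm to the jaw per 5 mm. Its face towards the box stays parallel to the jaw, at the shaker's x = +39 mm at joint 0; top 36 mm above the deck. With a box loaded it jams near 0.046; 15 to 20 N on it then seats it tight for good
- wedge_butt (a point): centre of the wedge's steel end plate, the face to strike, 52 wide x 38 mm high, 80.5 mm above the bench; it faces the shaker's -y, axes as the shaker's, moves with the wedge. It stands out past the deck's -y edge by 67 mm at joint 0, about 22 mm when jammed. Strike towards +y
- mallet: 260 g mallet lying flat, 222 mm along its x; origin at the underside, mid-length. Wooden handle 26 wide (y) x 22 high (z) mm, centre line 25 mm above the underside, free from x = -85 to +60. Black head, yellow band, centred at x = +88: 44 (x) x 80 (y) x 50 (z) mm, flat striking faces at y = +-40. Knob 36 wide, 50 high at x = -100. Mass centre near x = +44 mm
- mat: blue mat fixed on the bench, 290 (its x) x 140 (its y) x 4 mm; origin at the centre of its underside. The mallet starts on it, head to the mat's +x
- jar: bystander: amber jar with red cap, 52 mm diameter, 62 mm high; origin at the centre of its underside
- dropper: bystander: white bottle with blue cap, 36 mm diameter, 100 mm high; origin at the centre of its underside
- timer: bystander: flat white timer, 60 x 70 x 22 mm; origin at the centre of its underside
Not all that is in view belongs to the job. Leave any yellow look-alike of the box_b alone.

How it is judged (in metres and radians):
On the way, in this order (a step that is already met when the one before it is completed fails the run):
1. the lighter box has been lifted off the bench to compare (height (world z) of box_a above 0.01 m and contact force between the fingers and box_a above 1 N), for 0.1 s.
2. the full box stands on the deck between jaw and wedge, released (x of box_b in the frame of tray between -0.015 and 0.015 m and y of box_b in the frame of tray between -0.02 and 0.02 m and z of box_b in the frame of tray below 0.006 m and angle between box_b's own z axis and vertical below 0.08 rad and contact force between the fingers and box_b below 0.1 N), for 0.2 s.
3. the mallet is held off its mat (z of mallet in the frame of mat above 0.025 m and contact force between the fingers and mallet above 2 N), for 0.1 s.
4. the held mallet strikes the wedge (contact force between mallet and wedge above 1 N and contact force between the fingers and mallet above 2 N).
5. the wedge clamps the box tight, the mallet in hand (contact force between wedge and box_b above 3 N and contact force between the fingers and mallet above 2 N), for 0.1 s.
At the end, for the whole second after the job is handed in: The full box stands flat on the deck within 15 mm (x) and 20 mm (y) of the tray point, the wedge at rest and pressing on it with more than 3 N; the mallet lies flat and at rest on its mat, its middle within 60 mm of the mat's middle; the other box stands upright within 40 mm of its start (x of box_b in the frame of tray between -0.015 and 0.015 m and y of box_b in the frame of tray between -0.02 and 0.02 m and z of box_b in the frame of tray below 0.006 m and angle between box_b's own z axis and vertical below 0.08 rad and contact force between wedge and box_b above 3 N and velocity of joint wedge below 0.003 m/s and horizontal distance between mallet and mat below 0.06 m and z of mallet in the frame of mat below 0.009 m and angle between each of mallet, box_a's own z axis and vertical below 0.1 rad and linear speed of mallet below 0.02 m/s and distance of box_a from where it was at the start of the episode below 0.04 m); the robot touches nothing.
It fails at once if the gripper or arm pushes the wedge (contact force between any of the fingers, the arm and wedge above 1 N).
It fails at once if a bystander is moved by more than 30 mm or tipped (distance of any of jar, dropper, timer from where it was at the start of the episode above 0.03 m or angle between any of jar, dropper, timer's own z axis and vertical above 0.4 rad).
It also fails if it takes over 72 s, if anything falls off the work surface, if the arm or the gripper's body presses on something with over 40 N, if the wrist force passes 120 N, or if a joint passes its speed limit or range.

## Working session

There is one attempt and no reset: what is moved stays moved. The work goes in short steps, Python scripts to look and compute and a tool call to move; the robot and the scene stay as the last step left them, time stands still between calls to the robot, and variables do not carry over. Pictures are saved under pics/ and viewed, at most 10 in all, crops included, and the job is handed in when it is done.

Besides the shell and the picture viewer there is one more tool, called after ">>>" by a JSON object that holds its "method" and its "body", one argument or row to a line. arm_command: Moves the arm, as the interface text tells. Its arguments: {"type":"object","properties":{"deltas":{"type":"array"}},"required":["deltas"]}

```bash
mkdir -p pics; ls; cat > h.py <<'E'
import numpy as np, cv2
from station import sense, capture, finish_job, tip_reach
def snap(n,f):
    c=capture(n); cv2.imwrite(f'pics/{f}.png',c['pixels']); np.save(f'pics/{f}.npy',{k:v for k,v in c.items()},allow_pickle=True); return c
def load(f): return np.load(f'pics/{f}.npy',allow_pickle=True).item()
def cam(c):
    f=210/np.tan(np.radians(c['fovy'])/2); K=np.array([[f,0,c['cx']],[0,f,c['cy']],[0,0,1.]])
    return K,cv2.Rodrigues(np.array(c['rvec'],float))[0],np.array(c['tvec'],float).ravel()
def onz(c,uv,z):
    K,R,t=cam(c); d=R.T@np.linalg.solve(K,[uv[0],uv[1],1]); o=-R.T@t
    return o+d*(z-o[2])/d[2]
def proj(c,P):
    K,R,t=cam(c); p=(K@(R@np.atleast_2d(P).T+t[:,None])); return (p[:2]/p[2]).T
E
python3 - <<'E'
from h import *
a=snap('scene','s0');b=snap('side','d0');w=snap('wrist','w0')
for c in(a,b,w):
    K,R,t=cam(c);print(K[0,0],c['cx'],c['cy'],(-R.T@t).round(3),R[2].round(2))
s=sense();print(s,tip_reach)
E
```

```text
pics
534.1676057945339 273.47984915675534 209.9332278652032 [ 1.199 -0.296  1.31 ] [-0.42  0.26 -0.87]
505.06176436742646 280.89892323502835 213.64936768869882 [-0.058 -0.767  0.699] [ 0.54  0.68 -0.49]
346.40896205213903 282.0146162293889 210.72478940308437 [0.3   0.553 0.384] [-0.25  0.1  -0.96]
{'time_s': 0.15, 'joints': array([ 8.28826292e+01,  2.20827268e+01,  3.96883913e-01, -1.90808729e-02,
       -6.84101129e+01, -1.48161097e+01]), 'joint_velocities': array([ 5.37157295e-02, -1.63201545e-01,  3.03087437e-01,  3.78662393e-02,
        3.53966013e-05,  9.15150422e-02]), 'effort': array([-7.85596276e-04, -3.91053236e+01,  1.87586671e+01,  4.22229007e+00,
        1.23884276e-02, -1.34408974e-04]), 'tcp_pos': array([0.23329462, 0.57937552, 0.2406867 ]), 'ee_rot': array([[ 9.27572299e-01, -3.73643366e-01, -5.14775613e-04],
       [-3.73643698e-01, -9.27570887e-01, -1.62345142e-03],
       [ 1.29100983e-04,  1.69821123e-03, -9.99998550e-01]]), 'wrist_force': array([-0.06783304,  0.05913411,  0.28507602]), 'moment': array([ 0.01113033, -0.03095943, -0.00631751]), 'gripper_force': 0.0, 'gripper_width': 1.00222897995} 0.019
```

View pics/s0.png

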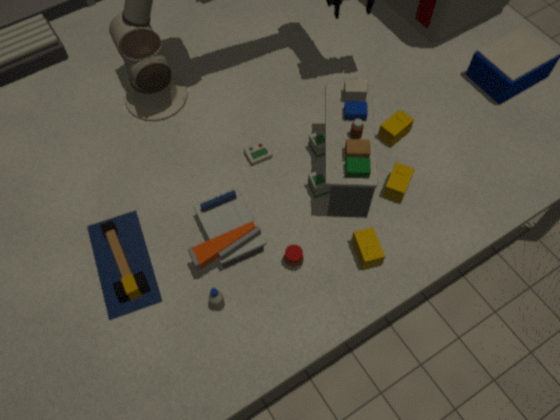

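View pics/d0.png

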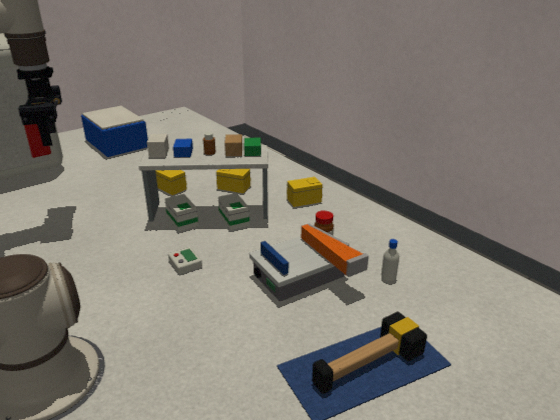

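The scene view shows the shelf around (350,150), the two boxes at about (318,143) and (318,183), the shaker at (230,230), the mallet on its mat at (123,262), the timer at (258,152), the jar at (294,255) and the dropper at (215,297). The side view shows the same things. I'll enlarge both.

```bash
python3 - <<'E'
from h import *
a=load('s0')['pixels'];b=load('d0')['pixels']
cv2.imwrite('pics/s0c.png',cv2.resize(a[75:325,80:400],None,fx=2.4,fy=2.4,interpolation=cv2.INTER_CUBIC))
cv2.imwrite('pics/d0c.png',cv2.resize(b[130:415,130:455],None,fx=2.1,fy=2.1,interpolation=cv2.INTER_CUBIC))
E
```

```text
(no output)
```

View pics/s0c.png

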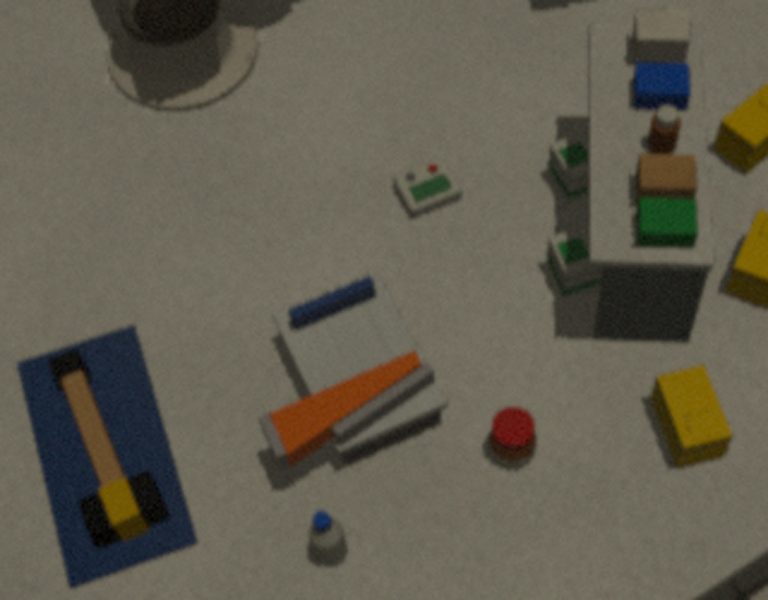

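View pics/d0c.png

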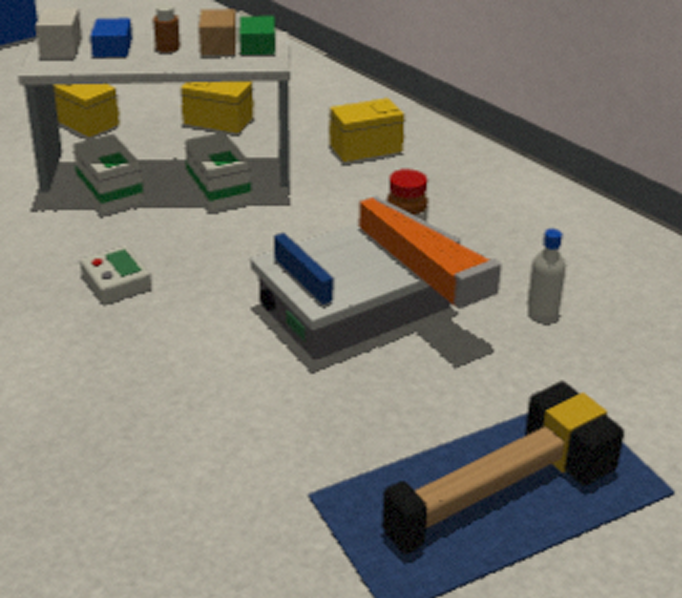

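The crops put the mat corners, the deck corners, the jaw, the butt and the box corners clearly in view. Next I convert these to world points.

```bash
python3 - <<'E'
from h import *
a=load('s0');b=load('d0')
S=lambda p:(p[0]/2.4+80-.3,p[1]/2.4+75-.3); D=lambda p:(p[0]/2.1+130-.3,p[1]/2.1+130-.3)
def pr(n,c,f,pts,z):
    print(n,[tuple((onz(c,f(p),z)[:2]*1000).round().astype(int)) for p in pts])
pr('mat S',a,S,[(20,363),(135,326),(196,543),(71,586)],.004)
pr('mat D',b,D,[(309,495),(382,604),(673,492),(545,410)],.004)
pr('knobtop S',a,S,[(53,357),(78,350),(86,368),(60,377)],.054)
pr('knobtop D',b,D,[(384,487),(403,480),(424,490),(405,498)],.054)
pr('band top S',a,S,[(101,488),(125,479),(146,529),(122,537)],.054)
pr('band top D',b,D,[(545,401),(575,394),(607,411),(574,424)],.054)
pr('deck S',a,S,[(275,298),(372,278),(445,405),(340,447)],.06)
pr('deck D',b,D,[(253,262),(315,322),(430,290),(460,238)],.06)
pr('jaw top S',a,S,[(289,313),(369,279),(374,288),(294,322)],.09)
pr('jaw top D',b,D,[(275,235),(285,233),(332,281),(321,283)],.09)
pr('wedge top S',a,S,[(262,416),(416,352),(421,364),(290,457),(270,419)],.096)
pr('wedge top D',b,D,[(362,198),(455,277),(497,262)],.0995)
pr('butt top D',b,D,[(455,277),(497,262)],.0995)
pr('butt bot D',b,D,[(456,303),(498,289)],.0615)
pr('shelf front S',a,S,[(590,22),(589,262),(708,262)],.174)
pr('shelf front D',b,D,[(20,80),(290,80)],.160)
pr('boxes top S',a,S,[(556,138),(551,168),(553,235),(549,262)],.06)
pr('boxes bot S',a,S,[(574,194),(573,292),(552,177),(550,272)],.0)
pr('boxes top D',b,D,[(75,144),(96,178),(140,170),(187,143),(204,176),(249,167)],.06)
pr('boxes bot D',b,D,[(98,209),(142,199),(204,206),(250,195)],.0)
pr('timer S',a,S,[(396,190),(415,212),(460,190),(437,170)],.022)
pr('jar S',a,S,[(513,425)],.062)
pr('drop S',a,S,[(322,520)],.1)
E
```

```text
mat S [(np.int64(324), np.int64(-370)), (np.int64(352), np.int64(-237)), (np.int64(632), np.int64(-297)), (np.int64(603), np.int64(-430))]
mat D [(np.int64(348), np.int64(-240)), (np.int64(324), np.int64(-364)), (np.int64(601), np.int64(-432)), (np.int64(593), np.int64(-293))]
knobtop S [(np.int64(371), np.int64(-333)), (np.int64(378), np.int64(-306)), (np.int64(404), np.int64(-308)), (np.int64(398), np.int64(-337))]
knobtop D [(np.int64(372), np.int64(-309)), (np.int64(390), np.int64(-312)), (np.int64(396), np.int64(-331)), (np.int64(378), np.int64(-328))]
band top S [(np.int64(544), np.int64(-354)), (np.int64(549), np.int64(-328)), (np.int64(612), np.int64(-334)), (np.int64(606), np.int64(-359))]
band top D [(np.int64(555), np.int64(-319)), (np.int64(584), np.int64(-330)), (np.int64(589), np.int64(-362)), (np.int64(552), np.int64(-355))]
deck S [(np.int64(442), np.int64(-89)), (np.int64(480), np.int64(17)), (np.int64(662), np.int64(1)), (np.int64(644), np.int64(-119))]
deck D [(np.int64(470), np.int64(16)), (np.int64(458), np.int64(-107)), (np.int64(585), np.int64(-137)), (np.int64
[... 1065 characters left out ...]
xes bot S [(np.int64(477), np.int64(306)), (np.int64(593), np.int64(223)), (np.int64(440), np.int64(298)), (np.int64(555), np.int64(216))]
boxes top D [(np.int64(444), np.int64(379)), (np.int64(424), np.int64(282)), (np.int64(476), np.int64(267)), (np.int64(560), np.int64(293)), (np.int64(530), np.int64(206)), (np.int64(587), np.int64(191))]
boxes bot D [(np.int64(433), np.int64(308)), (np.int64(490), np.int64(295)), (np.int64(543), np.int64(232)), (np.int64(606), np.int64(219))]
timer S [(np.int64(364), np.int64(116)), (np.int64(405), np.int64(118)), (np.int64(407), np.int64(182)), (np.int64(366), np.int64(174))]
jar S [(np.int64(723), np.int64(49))]
drop S [(np.int64(721), np.int64(-180))]
```

```bash
python3 - <<'E'
from h import *
a=load('s0')['pixels'];b=load('d0')['pixels']
g=lambda i:cv2.convertScaleAbs(i,alpha=1.3,beta=10)
A=cv2.resize(g(a[125:205,300:332]),None,fx=7,fy=7,interpolation=cv2.INTER_CUBIC) #224x560
B=cv2.resize(g(b[190:240,160:255]),None,fx=6,fy=6,interpolation=cv2.INTER_CUBIC) #570x300
C=cv2.resize(g(b[245:330,240:375]),None,fx=3,fy=3,interpolation=cv2.INTER_CUBIC) #405x255
o=np.zeros((560,800,3),np.uint8);o[:,:224]=A;o[:300,230:]=B;o[305:560,230:635]=C
cv2.imwrite('pics/cmp.png',o)
E
```

```text
(no output)
```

View pics/cmp.png

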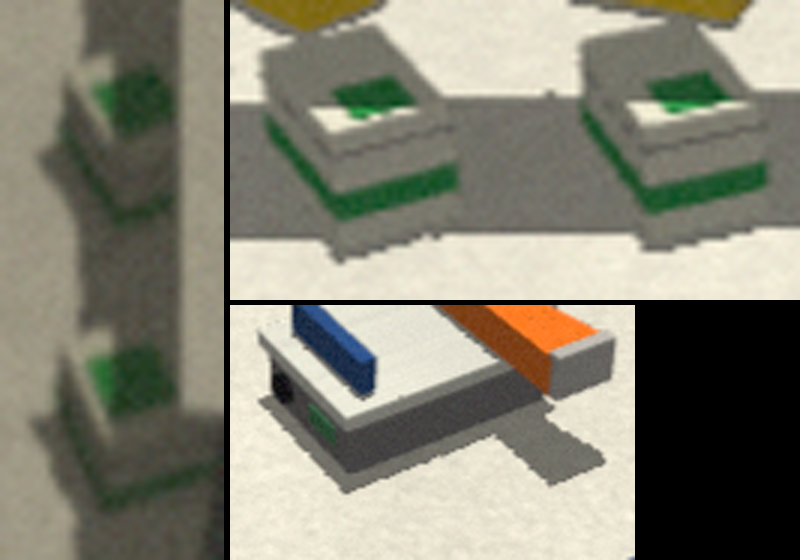

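The composite shows the box tops in the side crop with near corners at (330,130)/(447,100) for one box and (640,130)/(757,98) for the other. The dark line below each is a lid seam, and the undersides are lost in shadow.

```bash
python3 - <<'E'
from h import *
from scipy.optimize import least_squares as LS
a=load('s0');b=load('d0')
S=lambda p:(p[0]/2.4+80-.3,p[1]/2.4+75-.3); D=lambda p:(p[0]/2.1+130-.3,p[1]/2.1+130-.3)
A=lambda p:(p[0]/7+300-.4,p[1]/7+125-.4); B=lambda p:((p[0]-230)/6+160-.4,p[1]/6+190-.4)
C=lambda p:((p[0]-230)/3+240-.3,(p[1]-305)/3+245-.3)
def fit(n,x0,obs):
    def f(v):
        c,s=np.cos(v[2]),np.sin(v[2]);r=[]
        for cam_,fn,p,L in obs:
            P=[v[0]+c*L[0]-s*L[1],v[1]+s*L[0]+c*L[1],L[2]]
            r+=list(proj(cam_,P)[0]-fn(p))
        return np.array(r)
    r=LS(f,x0,loss='soft_l1');print(n,(r.x[:2]*1000).round(1),np.degrees(r.x[2]).round(2));print('  ',f(r.x).reshape(-1,2).round(1).tolist());return r.x
h=.06
for n,ps,x0,sp in (('box1',[(330,130),(447,100),(377,25),(262,50)],(.48,.33,1.1),(65,75)),('box2',[(640,130),(757,98),(695,22),(582,38)],(.59,.25,1.1),(62,350))):
    L=[(-.045,.028,h),(-.045,-.028,h),(.045,-.028,h),(.045,.028,h)]
    fit(n,x0,[(b,B,p,l) for p,l in zip(ps,L)]+[(a,A,sp,L[0])])
m=[(-.145,.07,.004),(-.145,-.07,.004),(.145,-.07,.004),(.145,.07,.004)]
fit('mat',(.478,-.334,-.2),[(a,S,p,l) for p,l in zip([(135,326),(20,363),(71,586),(196,543)],m)]+[(b,D,p,l) for p,l in zip([(309,495),(673,492)],[m[0],m[2]])])
fit('mallet',(.48,-.33,-.2),[(a,S,p,l) for p,l in zip([(78,350),(53,357),(101,488),(125,479),(146,529),(122,537)],[(-.111,.018,.05+.004),(-.111,-.018,.054),(.066,-.013,.054),(.066,.013,.054),(.11,.013,.054),(.11,-.013,.054)])]+[(b,D,p,l) for p,l in zip([(384,487),(545,401)],[(-.111,.018,.054),(.066,.013,.054)])])
d=[(-.095,.065,.06),(-.095,-.065,.06),(.095,.065,.06)]
fit('shaker',(.56,-.05,-.15),[(b,C,(260,335),d[0]),(b,C,(347,423),d[1]),(a,S,(275,298),d[1]),(a,S,(445,402),d[2]),
 (a,S,(374,288),(-.06,.05,.09)),(a,S,(294,322),(-.06,-.05,.09)),(b,D,(285,233),(-.06,.05,.09)),(b,D,(332,281),(-.06,-.05,.09))])
E
```

```text
box1 [466.4 335.9] 82.25
   [[-0.1, 0.2], [0.7, 0.0], [0.0, -1.0], [-0.3, -0.5], [-0.5, -0.4]]
box2 [580.4 254.3] 75.31
   [[0.2, -0.9], [1.0, 0.4], [0.1, -1.2], [-0.4, -0.2], [-0.7, -1.5]]
mat [ 476.6 -334.4] -11.8
   [[-0.3, -0.9], [-1.5, -0.5], [-0.9, 0.9], [0.7, -0.1], [-1.0, -1.4], [1.1, -0.7]]
mallet [ 485.  -331.9] -4.75
   [[0.2, -0.8], [-2.2, 1.9], [2.2, 0.9], [1.9, 0.1], [-0.7, -6.3], [-0.5, -5.0], [0.0, -2.2], [0.9, 2.1]]
shaker [558.9 -51.2] -6.93
   [[-0.9, -2.3], [-0.4, -1.5], [-2.3, 6.4], [-0.0, 0.8], [-0.4, -1.2], [-1.8, -1.2], [-0.1, -0.7], [1.2, -1.5]]
```

```bash
python3 - <<'E'
from h import *
from scipy.optimize import least_squares as LS
a=load('s0');b=load('d0')
S=lambda p:(p[0]/2.4+80-.3,p[1]/2.4+75-.3); D=lambda p:(p[0]/2.1+130-.3,p[1]/2.1+130-.3)
C=lambda p:((p[0]-230)/3+240-.3,(p[1]-305)/3+245-.3)
def fit(n,x0,obs):
    def f(v):
        c,s=np.cos(v[2]),np.sin(v[2]);r=[]
        for cam_,fn,p,L in obs:
            P=[v[0]+c*L[0]-s*L[1],v[1]+s*L[0]+c*L[1],L[2]]
            r+=list(proj(cam_,P)[0]-fn(p))
        return np.array(r)
    r=LS(f,x0,loss='soft_l1');print(n,(r.x[:2]*1000).round(1),np.degrees(r.x[2]).round(2));print('  ',f(r.x).reshape(-1,2).round(1).tolist());return r.x
fit('mallet',(.48,-.33,-.2),[(a,S,p,l) for p,l in zip([(78,350),(53,357),(101,488),(125,479)],[(-.111,.018,.05+.004),(-.111,-.018,.054),(.066,-.013,.054),(.066,.013,.054)])]+[(b,D,p,l) for p,l in zip([(384,487),(405,498),(545,401),(574,424),(607,411)],[(-.111,.018,.054),(-.111,-.018,.054),(.066,.013,.054),(.066,-.013,.054),(.11,-.013,.054)])])
d=[(-.095,.065,.06),(-.095,-.065,.06),(.095,.065,.06)]
fit('shaker',(.56,-.05,-.15),[(b,C,(260,335),d[0]),(b,C,(347,423),d[1]),(a,S,(445,402),d[2]),
 (a,S,(374,288),(-.06,.05,.09)),(a,S,(294,322),(-.06,-.05,.09)),(b,D,(285,233),(-.06,.05,.09)),(b,D,(332,281),(-.06,-.05,.09))])
E
```

```text
mallet [ 483.5 -333. ] -7.18
   [[1.3, -1.5], [-1.2, 0.7], [0.5, 0.9], [0.3, 0.5], [-1.4, -3.4], [0.6, 5.1], [2.0, 3.5], [-2.2, 0.9], [-0.2, -1.3]]
shaker [558.7 -52.1] -6.4
   [[-0.9, -1.8], [0.2, -1.1], [-0.1, 0.5], [-1.0, -1.2], [-2.2, -0.9], [0.0, -0.3], [1.6, -1.2]]
```

```bash
cat >> h.py <<'E'
from scipy.spatial.transform import Rotation as Ro
def tool(yaw,tilt,flip=False):
    """z tilted forward (towards yaw) from straight down; x along +u (flip: -u, i.e. camera on the near side)"""
    y,t=np.radians([yaw,tilt]);u=np.array([np.cos(y),np.sin(y),0])
    z=np.sin(t)*u-np.cos(t)*np.array([0,0,1]); x=np.cos(t)*u+np.sin(t)*np.array([0,0,1])
    if flip:x=-x
    return np.c_[x,np.cross(z,x),z]
def plan(wps,start=None):
    s=sense(); p,R=(s['tcp_pos'],s['ee_rot']) if start is None else start
    for P,Q in wps:
        P=np.array(P,float); d=R.T@(P-p)*100; r=Ro.from_matrix(R.T@Q).as_rotvec()
        print('row',r.round(3).tolist(),d.round(2).tolist(),'rows>=',round(max(np.linalg.norm(d)/4.17,np.degrees(np.linalg.norm(r))/7.16),1)); p,R=P,Q
E
python3 - <<'E'
from h import *
T=tool(68,45,True);M=tool(68,20,True)
u=np.array([.375,.927])
P0=(.429,.228,.133)
plan([((.2,.36,.26),M),(P0,T)])
E
```

```text
row [0.275, -0.275, 1.554] [5.11, 21.6, -1.89] rows>= 12.8
row [0.0, -0.436, 0.0] [7.78, -26.18, 10.68] rows>= 7.0
```

>>> {"method": "arm_command", "body": {
  "deltas": [
    [0.137,-0.137,0.777,5.1,21.6,-1.9,-1],
    [0.137,-0.137,0.777,5.1,21.6,-1.9,-1],
    [0.137,-0.137,0.777,5.1,21.6,-1.9,-1],
    [0.137,-0.137,0.777,5.1,21.6,-1.9,-1],
    [0.137,-0.137,0.777,5.1,21.6,-1.9,-1],
    [0.137,-0.137,0.777,5.1,21.6,-1.9,-1],
    [0.137,-0.137,0.777,5.1,21.6,-1.9,-1],
    [0.137,-0.137,0.777,5.1,21.6,-1.9,-1]
  ]
}}

```text
time_s: 0.82
tcp_pos: [0.1998, 0.3586, 0.2611]
ee_rot: [[0.396, -0.918, -0.002], [-0.901, -0.389, 0.19], [-0.175, -0.073, -0.982]]
wrist_force: [-0.5, -0.3, -0.5]
gripper_width: 1.0
gripper_force: 0.0
```

>>> {"method": "arm_command", "body": {
  "deltas": [
    [0.137,-0.137,0.777,0,0,0,-1],
    [0.137,-0.137,0.777,0,0,0,-1],
    [0.137,-0.137,0.777,0,0,0,-1],
    [0.137,-0.137,0.777,0,0,0,-1],
    [0.137,-0.137,0.777,0,0,0,-1],
    [0.137,-0.137,0.777,0,0,0,-1],
    [0.137,-0.137,0.777,0,0,0,-1]
  ]
}}

```text
time_s: 1.4
tcp_pos: [0.1998, 0.3603, 0.26]
ee_rot: [[-0.354, -0.926, 0.129], [-0.871, 0.377, 0.316], [-0.341, -0.0, -0.94]]
wrist_force: [0.3, 0.5, 0.6]
gripper_width: 1.005
gripper_force: 0.0
```

```bash
python3 - <<'E'
from h import *
s=sense();print(s['time_s'],s['tcp_pos'].round(4),s['joints'].round(1),s['wrist_force'])
plan([((.429,.228,.133),tool(68,45,True))])
E
```

```text
1.4 [0.1998 0.3603 0.26  ] [  88.8  -11.   -40.9   10.5  -41.8 -117.6] [0.32415833 0.52329076 0.56146246]
row [-0.001, -0.437, -0.002] [7.75, -26.21, 10.7] rows>= 7.0
```

Tracking is very good. I move to the pre-grasp pose and take a wrist picture there.

>>> {"method": "arm_command", "body": {
  "deltas": [
    [0,-0.437,0,7.75,-26.2,10.7,-1],
    [0,-0.437,0,7.75,-26.2,10.7,-1],
    [0,-0.437,0,7.75,-26.2,10.7,-1],
    [0,-0.437,0,7.75,-26.2,10.7,-1],
    [0,-0.437,0,7.75,-26.2,10.7,-1],
    [0,-0.437,0,7.75,-26.2,10.7,-1],
    [0,-0.437,0,7.75,-26.2,10.7,-1],
    [0,-0.437,0,7.75,-26.2,10.7,-1]
  ]
}}

```text
time_s: 2.07
tcp_pos: [0.3189, 0.2604, 0.1794]
ee_rot: [[-0.315, -0.922, 0.223], [-0.733, 0.386, 0.56], [-0.603, 0.013, -0.798]]
wrist_force: [0.4, -0.2, 0.2]
gripper_width: 0.999
gripper_force: 0.0
```

```bash
python3 - <<'E'
from h import *
s=sense();print(s['time_s'],s['tcp_pos'].round(4),s['joints'].round(1))
w=snap('wrist','w1')
for y,bx,by in((82.25,.4664,.3359),(75.3,.5804,.2543)):
    u=np.array([np.cos(np.radians(y)),np.sin(np.radians(y)),0]);v=np.array([-u[1],u[0],0])
    for k in(.06,0):
        print(proj(w,[np.array([bx,by,k])-.045*u+s_*.028*v for s_ in(1,-1)]).round(0).tolist())
plan([((.461,.307,.046),tool(68,45,True))])
E
```

```text
2.0667 [0.3189 0.2604 0.1794] [ 51.9  -5.8 -42.2 -29.6 -20.1 -49.9]
[[170.0, 192.0], [111.0, 204.0]]
[[181.0, 144.0], [129.0, 155.0]]
[[-11.0, 169.0], [-76.0, 177.0]]
[[23.0, 120.0], [-34.0, 127.0]]
row [0.001, -0.141, -0.022] [-0.12, -11.35, 16.37] rows>= 4.8
```

View pics/w1.png

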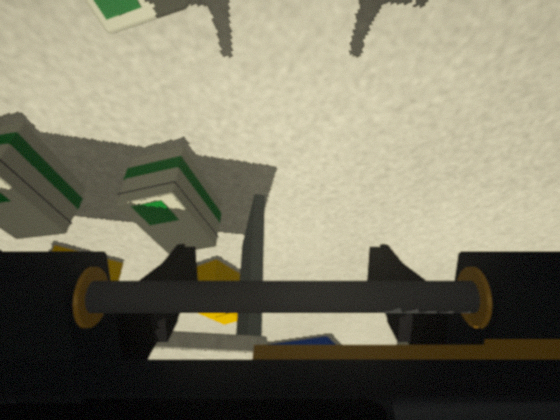

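The wrist view (upside down) shows box 1 with its near top edge at about (119,193)-(175,183) and its bottom corner at (183,138). That is within about 10 px of my prediction, so I go on.

```bash
python3 - <<'E'
from h import *
T=tool(68,40,True)
plan([((.435,.238,.13),T),((.461,.307,.047),T)])
E
```

```text
row [0.002, -0.054, -0.022] [0.72, -11.52, 5.23] rows>= 3.0
row [0.0, 0.0, 0.0] [-0.31, 0.17, 11.1] rows>= 2.7
```

>>> {"method": "arm_command", "body": {
  "deltas": [
    [0,-0.054,-0.022,0.7,-11.5,5.2,-1],
    [0,-0.054,-0.022,0.7,-11.5,5.2,-1],
    [0,-0.054,-0.022,0.7,-11.5,5.2,-1],
    [0,-0.054,-0.022,0.7,-11.5,5.2,-1],
    [0,-0.054,-0.022,0.7,-11.5,5.2,-1],
    [0,-0.054,-0.022,0.7,-11.5,5.2,-1],
    [0,-0.054,-0.022,0.7,-11.5,5.2,-1],
    [0,-0.054,-0.022,0.7,-11.5,5.2,-1]
  ]
}}

```text
time_s: 2.78
tcp_pos: [0.4331, 0.239, 0.1313]
ee_rot: [[-0.286, -0.928, 0.238], [-0.711, 0.372, 0.597], [-0.643, 0.002, -0.766]]
wrist_force: [-0.2, 0.5, 0.2]
gripper_width: 0.999
gripper_force: 0.0
```

```bash
python3 - <<'E'
from h import *
s=sense();print(s['tcp_pos'].round(4),s['joints'].round(1))
T=tool(68,40,True)
plan([((.461,.307,.047),T),((.461,.307,.085),T)])
E
```

```text
[0.4331 0.239  0.1313] [ 24.9  11.1 -27.2 -54.7 -32.8  -4.4]
row [0.003, -0.0, 0.001] [-0.21, -0.08, 11.18] rows>= 2.7
row [0.0, 0.0, 0.0] [-2.44, -0.0, -2.91] rows>= 0.9
```

>>> {"method": "arm_command", "body": {
  "deltas": [
    [0,0,0,-0.2,-0.1,3,-1],
    [0,0,0,-0.2,-0.1,6,-1],
    [0,0,0,-0.2,-0.1,9,-1],
    [0,0,0,-0.2,-0.1,11.2,-1],
    [0,0,0,-0.2,-0.1,11.2,-1],
    [0,0,0,-0.2,-0.1,11.2,1],
    [0,0,0,-0.2,-0.1,11.2,1],
    [0,0,0,-0.2,-0.1,11.2,1]
  ]
}}

```text
time_s: 3.45
tcp_pos: [0.4616, 0.3071, 0.0496]
ee_rot: [[-0.283, -0.928, 0.241], [-0.709, 0.371, 0.599], [-0.646, -0.002, -0.764]]
wrist_force: [-1.1, 0.3, -0.4]
gripper_width: 0.853
gripper_force: 0.0
```

>>> {"method": "arm_command", "body": {
  "deltas": [
    [0,0,0,0,0,0,1],
    [0,0,0,0,0,0,1],
    [0,0,0,0,0,0,1],
    [0,0,0,0,0,0,1]
  ]
}}

```text
time_s: 3.78
tcp_pos: [0.4619, 0.3071, 0.0494]
ee_rot: [[-0.284, -0.928, 0.24], [-0.708, 0.372, 0.6], [-0.646, 0.0, -0.763]]
wrist_force: [-3.5, -3.2, 8.6]
gripper_width: 0.712
gripper_force: 28.4
```

>>> {"method": "arm_command", "body": {
  "deltas": [
    [0,0,0,0,0,0,1],
    [0,0,0,0,0,0,1],
    [0,0,0,-0.8,0,-1,1],
    [0,0,0,-1.6,0,-1.9,1],
    [0,0,0,-2.4,0,-2.9,1],
    [0,0,0,-2.4,0,-2.9,1],
    [0,0,0,-2.4,0,-2.9,1],
    [0,0,0,-2.4,0,-2.9,1]
  ]
}}

```text
time_s: 4.45
tcp_pos: [0.4615, 0.3064, 0.085]
ee_rot: [[-0.286, -0.928, 0.24], [-0.71, 0.373, 0.598], [-0.644, 0.001, -0.765]]
wrist_force: [-0.7, 0.1, -1.5]
gripper_width: 0.714
gripper_force: 28.1
```

>>> {"method": "arm_command", "body": {
  "deltas": [
    [0,0,0,0,0,0,1],
    [0,0,0,0,0,0,1],
    [0,0,0,0,0,0,1]
  ]
}}

```text
time_s: 4.7
tcp_pos: [0.4618, 0.3065, 0.0847]
ee_rot: [[-0.286, -0.928, 0.239], [-0.71, 0.373, 0.597], [-0.644, 0.001, -0.765]]
wrist_force: [0.2, 0.2, -1.2]
gripper_width: 0.712
gripper_force: 28.1
```

```bash
python3 - <<'E'
from h import *
s=sense();print(s['wrist_force'],s['moment'],s['gripper_width'])
snap('wrist','w2');snap('side','d2')
E
```

```text
[ 0.22773559  0.21094527 -1.16056853] [-1.4092016   0.55968268  0.01845796] 0.7121986214160901
```

```bash
python3 - <<'E'
from h import *
b=load('d2')['pixels'];w=load('w2')['pixels']
o=np.zeros((420,800,3),np.uint8)
o[:,:420]=cv2.resize(b[130:250,140:260],(420,420),interpolation=cv2.INTER_CUBIC);o[:285,420:]=cv2.resize(w,(380,285),interpolation=cv2.INTER_AREA)
cv2.imwrite('pics/c2.png',o)
E
```

```text
(no output)
```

View pics/c2.png

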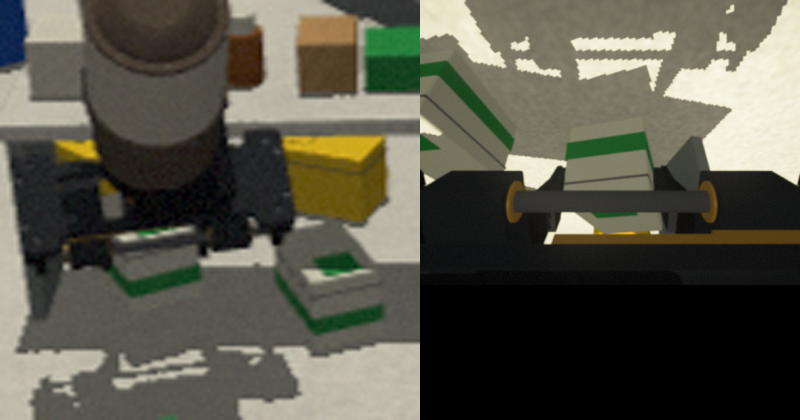

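Box 1 hangs clear of the bench, square in the fingers, at about -1.2 N (roughly 120 g). I set it down, let go and back off.

>>> {"method": "arm_command", "body": {
  "deltas": [
    [0,0,0,0.8,0,1,1],
    [0,0,0,1.6,0,1.9,1],
    [0,0,0,2.2,0,2.65,1],
    [0,0,0,2.35,0,2.8,1],
    [0,0,0,2.35,0,2.8,1],
    [0,0,0,2.35,0,2.8,-1],
    [0,0,0,2.35,0,2.8,-1],
    [0,0,0,2.35,0,2.8,-1]
  ]
}}

```text
time_s: 5.47
tcp_pos: [0.4621, 0.307, 0.0493]
ee_rot: [[-0.284, -0.928, 0.24], [-0.709, 0.372, 0.598], [-0.645, -0.0, -0.764]]
wrist_force: [0.5, -0.0, -0.1]
gripper_width: 0.858
gripper_force: 0.0
```

>>> {"method": "arm_command", "body": {
  "deltas": [
    [0,0,0,0,0,0,-1],
    [0,0,0,0,0,0,-1],
    [0,0,0,0,0,0,-1],
    [0,0,0,0,0,-3,-1],
    [0,0,0,0,0,-6,-1],
    [0,0,0,0,0,-9,-1],
    [0,0,0,0,0,-12,-1],
    [0,0,0,0,0,-12,-1]
  ]
}}

```text
time_s: 6.13
tcp_pos: [0.4335, 0.2337, 0.1451]
ee_rot: [[-0.28, -0.928, 0.246], [-0.709, 0.372, 0.599], [-0.648, -0.006, -0.762]]
wrist_force: [0.3, 1.2, 1.0]
gripper_width: 0.998
gripper_force: 0.0
```

```bash
python3 - <<'E'
from h import *
s=sense();print(s['wrist_force'],s['moment'],s['joints'].round(1))
T=tool(63,40,True)
plan([((.541,.161,.132),T),((.573,.225,.048),T),((.573,.225,.085),T)])
E
```

```text
[0.28943765 1.1819991  1.01366787] [-1.15742034  0.39857897  0.04570469] [ 24.7   9.4 -27.1 -53.2 -33.5  -5.9]
row [0.053, 0.007, 0.073] [2.99, -12.68, -0.72] rows>= 3.1
row [0.0, 0.0, 0.0] [-0.08, 0.05, 11.03] rows>= 2.6
row [0.0, 0.0, 0.0] [-2.38, 0.0, -2.83] rows>= 0.9
```

>>> {"method": "arm_command", "body": {
  "deltas": [
    [0.053,0.007,0.073,3.0,-12.7,-0.7,-1],
    [0.053,0.007,0.073,3.0,-12.7,-0.7,-1],
    [0.053,0.007,0.073,3.0,-12.7,-0.7,-1],
    [0.053,0.007,0.073,3.0,-12.7,-0.7,-1],
    [0.053,0.007,0.073,3.0,-12.7,-0.7,-1],
    [0.053,0.007,0.073,3.0,-12.7,-0.7,-1],
    [0.053,0.007,0.073,3.0,-12.7,-0.7,-1]
  ]
}}

```text
time_s: 6.72
tcp_pos: [0.5395, 0.163, 0.1263]
ee_rot: [[-0.354, -0.891, 0.284], [-0.683, 0.454, 0.572], [-0.639, 0.008, -0.77]]
wrist_force: [-0.2, 0.0, -0.8]
gripper_width: 0.999
gripper_force: 0.0
```

```bash
python3 - <<'E'
from h import *
T=tool(63,40,True)
plan([((.573,.225,.048),T)])
E
```

```text
row [0.006, -0.006, -0.005] [-0.43, -0.23, 10.52] rows>= 2.5
```

>>> {"method": "arm_command", "body": {
  "deltas": [
    [0,0,0,-0.4,-0.2,3,-1],
    [0,0,0,-0.4,-0.2,6,-1],
    [0,0,0,-0.4,-0.2,8.5,-1],
    [0,0,0,-0.4,-0.2,10.5,-1],
    [0,0,0,-0.4,-0.2,10.5,-1],
    [0,0,0,-0.4,-0.2,10.5,1],
    [0,0,0,-0.4,-0.2,10.5,1],
    [0,0,0,-0.4,-0.2,10.5,1]
  ]
}}

```text
time_s: 7.38
tcp_pos: [0.5738, 0.2241, 0.05]
ee_rot: [[-0.352, -0.891, 0.287], [-0.683, 0.454, 0.572], [-0.64, 0.005, -0.769]]
wrist_force: [-0.6, 0.2, 0.3]
gripper_width: 0.852
gripper_force: 0.0
```

>>> {"method": "arm_command", "body": {
  "deltas": [
    [0,0,0,0,0,0,1],
    [0,0,0,0,0,0,1],
    [0,0,0,0,0,0,1],
    [0,0,0,0,0,0,1],
    [0,0,0,0,0,0,1],
    [0,0,0,0,0,0,1]
  ]
}}

```text
time_s: 7.88
tcp_pos: [0.573, 0.2245, 0.0497]
ee_rot: [[-0.353, -0.891, 0.284], [-0.683, 0.453, 0.573], [-0.64, 0.008, -0.768]]
wrist_force: [-4.2, -0.7, 6.4]
gripper_width: 0.701
gripper_force: 28.7
```

>>> {"method": "arm_command", "body": {
  "deltas": [
    [0,0,0,-0.8,0,-1,1],
    [0,0,0,-1.6,0,-1.9,1],
    [0,0,0,-2.4,0,-2.9,1],
    [0,0,0,-2.4,0,-2.9,1],
    [0,0,0,-2.4,0,-2.9,1],
    [0,0,0,-2.4,0,-2.9,1],
    [0,0,0,-2.4,0,-2.9,1]
  ]
}}

```text
time_s: 8.47
tcp_pos: [0.5735, 0.2235, 0.0847]
ee_rot: [[-0.355, -0.89, 0.285], [-0.684, 0.455, 0.57], [-0.637, 0.008, -0.77]]
wrist_force: [0.7, 0.4, -3.2]
gripper_width: 0.703
gripper_force: 28.3
```

Box 2 weighs about 3.2 N against 1.2 N, so it is the full one. I draw it out in front of the shelf, set it down there, and will regrip it from above.

>>> {"method": "arm_command", "body": {
  "deltas": [
    [0,0,0,2,0,-1.7,1],
    [0,0,0,4,0,-3.4,1],
    [0,0,0,6,0,-5.0,1],
    [0,0,0,8,0,-6.6,1],
    [0,0,0,10.4,0,-8.6,1],
    [0,0,0,10.4,0,-8.6,1],
    [0,0,0,10.4,0,-8.6,1]
  ]
}}

```text
time_s: 9.05
tcp_pos: [0.5124, 0.102, 0.0851]
ee_rot: [[-0.357, -0.889, 0.287], [-0.683, 0.458, 0.57], [-0.638, 0.007, -0.77]]
wrist_force: [0.4, 0.7, -2.8]
gripper_width: 0.689
gripper_force: 28.2
```

>>> {"method": "arm_command", "body": {
  "deltas": [
    [0,0,0,0.7,0,0.9,1],
    [0,0,0,1.5,0,1.8,1],
    [0,0,0,2.0,0,2.4,1],
    [0,0,0,2.2,0,2.65,1],
    [0,0,0,2.2,0,2.65,1],
    [0,0,0,2.2,0,2.65,-1],
    [0,0,0,2.2,0,2.65,-1],
    [0,0,0,2.2,0,2.65,-1]
  ]
}}

```text
time_s: 9.72
tcp_pos: [0.5137, 0.1042, 0.0524]
ee_rot: [[-0.352, -0.891, 0.288], [-0.683, 0.454, 0.571], [-0.64, 0.004, -0.769]]
wrist_force: [-0.4, 0.6, 0.0]
gripper_width: 0.83
gripper_force: 0.0
```

>>> {"method": "arm_command", "body": {
  "deltas": [
    [0,0,0,0,0,0,-1],
    [0,0,0,0,0,0,-1],
    [0,0,0,0,0,0,-1],
    [0,0,0,0,0,-3,-1],
    [0,0,0,0,0,-6,-1],
    [0,0,0,0,0,-9,-1],
    [0,0,0,0,0,-12,-1],
    [0,0,0,0,0,-12,-1]
  ]
}}

```text
time_s: 10.38
tcp_pos: [0.4795, 0.0329, 0.1482]
ee_rot: [[-0.348, -0.89, 0.293], [-0.685, 0.455, 0.569], [-0.64, -0.003, -0.768]]
wrist_force: [0.1, 0.6, -0.2]
gripper_width: 1.001
gripper_force: 0.0
```

```bash
python3 - <<'E'
from h import *
s=sense();print(s['tcp_pos'],s['joints'].round(1))
a=snap('scene','s3');b=snap('side','d3')
A=cv2.resize(a['pixels'][115:215,235:345],None,fx=3.6,fy=3.6,interpolation=cv2.INTER_CUBIC)
B=cv2.resize(b['pixels'][150:290,130:260],None,fx=3,fy=3,interpolation=cv2.INTER_CUBIC)
o=np.zeros((420,800,3),np.uint8);o[:360,:396]=A;o[:,400:790]=B;cv2.imwrite('pics/c3.png',o)
E
```

```text
[0.47947008 0.03290384 0.14818066] [ -4.1  13.  -21.8 -50.4 -49.8   9.1]
```

View pics/c3.png

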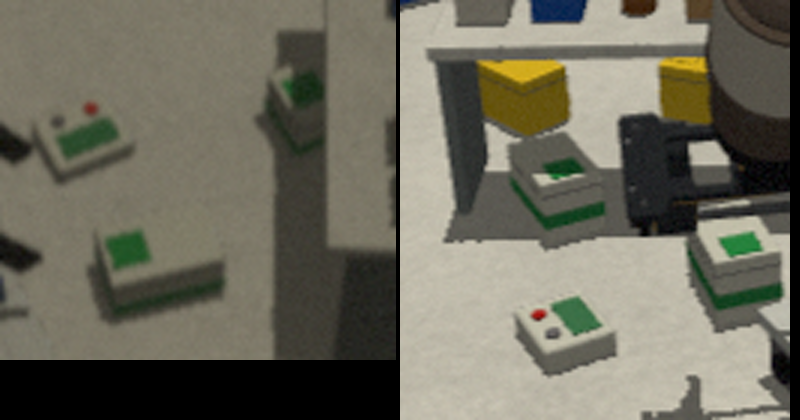

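The picture shows both boxes standing upright, the full one in the open with its scene-crop top corners at about (97,228), (110,270) and (222,255), and the timer untouched.

```bash
python3 - <<'E'
from h import *
from scipy.optimize import least_squares as LS
a=load('s3');b=load('d3')
A=lambda p:(p[0]/3.6+235-.4,p[1]/3.6+115-.4); B=lambda p:((p[0]-400)/3+130-.4,p[1]/3+150-.4)
L={'nl':(-.045,.028,.06),'nr':(-.045,-.028,.06),'fr':(.045,-.028,.06),'fl':(.045,.028,.06)}
obs=[(a,A,(97,228),'nl'),(a,A,(110,271),'nr'),(a,A,(222,256),'fr'),(b,B,(690,233),'fl'),(b,B,(760,215),'fr'),(b,B,(779,252),'nr'),(b,B,(704,267),'nl')]
def P(v,l):
    c,s=np.cos(v[2]),np.sin(v[2]);return [v[0]+c*l[0]-s*l[1],v[1]+s*l[0]+c*l[1],l[2]]
f=lambda v:np.concatenate([proj(c,P(v,L[k]))[0]-fn(p) for c,fn,p,k in obs])
r=LS(f,(.527,.131,1.1),loss='soft_l1');print(r.x,np.degrees(r.x[2]),f(r.x).reshape(-1,2).round(1).tolist())
print([ (onz(c,fn(p),.06)[:2]*1000).round() for c,fn,p,k in obs], [(np.array(P(r.x,L[k])[:2])*1000).round() for *_,k in obs])
E
```

```text
[0.52213026 0.13261386 1.16864779] 66.95858607007239 [[-0.7, -1.8], [-1.2, 3.1], [-0.1, 2.4], [-0.4, -8.6], [-1.9, -5.4], [-0.6, 0.3], [1.3, -1.5]]
[array([485., 101.]), array([524.,  88.]), array([559., 168.]), array([492., 149.]), array([554., 138.]), array([532.,  81.]), array([473.,  98.])] [array([479., 102.]), array([530.,  80.]), array([566., 163.]), array([514., 185.]), array([566., 163.]), array([530.,  80.]), array([479., 102.])]
```

```bash
python3 - <<'E'
from h import *
T=tool(64.5,0,True)
plan([((.524,.131,.14),T),((.524,.131,.035),T)])
E
```

```text
row [-0.006, 0.694, -0.028] [-7.84, 0.34, 7.17] rows>= 5.6
row [0.0, 0.0, 0.0] [0.0, 0.0, 10.5] rows>= 2.5
```

>>> {"method": "arm_command", "body": {
  "deltas": [
    [0,0.694,-0.028,-7.8,0.3,7.2,-1],
    [0,0.694,-0.028,-7.8,0.3,7.2,-1],
    [0,0.694,-0.028,-7.8,0.3,7.2,-1],
    [0,0.694,-0.028,-7.8,0.3,7.2,-1],
    [0,0.694,-0.028,-7.8,0.3,7.2,-1],
    [0,0.694,-0.028,-7.8,0.3,7.2,-1],
    [0,0.694,-0.028,-7.8,0.3,7.2,-1],
    [0,0.694,-0.028,-7.8,0.3,7.2,-1]
  ]
}}

```text
time_s: 11.15
tcp_pos: [0.5241, 0.1346, 0.1361]
ee_rot: [[-0.425, -0.905, -0.001], [-0.905, 0.425, -0.008], [0.007, -0.003, -1.0]]
wrist_force: [0.8, -0.4, -0.9]
gripper_width: 0.999
gripper_force: 0.0
```

```bash
python3 - <<'E'
from h import *
plan([((.524,.131,.035),tool(64.5,0,True))]);w=snap('wrist','w4')
E
```

```text
row [-0.003, -0.007, 0.006] [0.25, -0.12, 10.11] rows>= 2.4
```

View pics/w4.png

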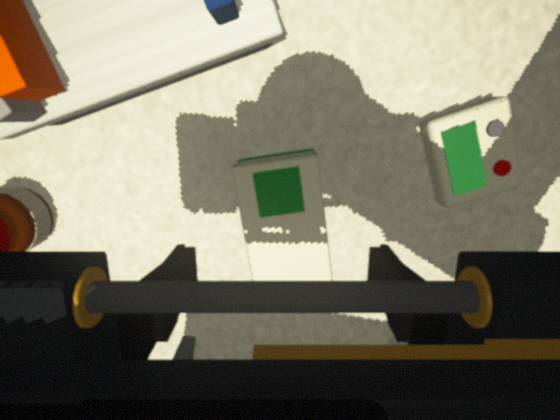

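The wrist view shows the box top with near corners at (235,167) and (316,153) and sides running to (250,282) and (333,282), almost centred between the fingers. The timer is clear.

```bash
python3 - <<'E'
from h import *
w=load('w4')
p=[onz(w,q,.06)[:2] for q in((235,167),(316,153),(250,282),(333,282))]
print(np.round(p,4));
m0=(p[0]+p[1])/2;d1=p[2]-p[0];d2=p[3]-p[1];print(np.linalg.norm(p[0]-p[1]),np.degrees(np.arctan2(d1[1],d1[0])),np.degrees(np.arctan2(d2[1],d2[0])))
e=p[1]-p[0];print('face yaw',np.degrees(np.arctan2(-e[0],e[1])))
for y in(66,70):
    u=np.array([np.cos(np.radians(y)),np.sin(np.radians(y))]);print(y,m0+.045*u)
E
```

```text
[[0.5328 0.0846]
 [0.4827 0.0984]
 [0.56   0.1603]
 [0.5078 0.1849]]
0.052007871185646516 70.23737038407788 73.82785548556863
face yaw 74.5975767739294
66 [0.52604946 0.13256975]
70 [0.52313722 0.13374637]
```

```bash
python3 - <<'E'
from h import *
T=tool(71,0,True);D=tool(-6.6+180,0,False)  # D: tool x yaw 173.4 (x=-shaker x)
c,s=np.cos(np.radians(-6.5)),np.sin(np.radians(-6.5))
B=np.array([.5587-.011*c,-.0518-.011*s]);print(B)
plan([((.523,.134,.035),T),((.523,.134,.16),T),((B[0],B[1],.16),D),((B[0],B[1],.096),D)])
E
```

```text
[ 0.54777071 -0.05055476]
row [-0.0, -0.004, -0.11] [-0.08, 0.03, 10.08] rows>= 2.4
row [0.0, 0.0, 0.0] [0.0, 0.0, -12.5] rows>= 3.0
row [0.0, 0.0, 1.354] [16.64, -8.35, 0.0] rows>= 10.8
row [0.0, 0.0, 0.0] [0.0, 0.0, 6.4] rows>= 1.5
```

>>> {"method": "arm_command", "body": {
  "deltas": [
    [0,-0.004,-0.11,-0.1,0,3,-1],
    [0,-0.004,-0.11,-0.1,0,6,-1],
    [0,-0.004,-0.11,-0.1,0,8.5,-1],
    [0,-0.004,-0.11,-0.1,0,10.1,-1],
    [0,-0.004,-0.11,-0.1,0,10.1,-1],
    [0,-0.004,-0.11,-0.1,0,10.1,1],
    [0,-0.004,-0.11,-0.1,0,10.1,1],
    [0,-0.004,-0.11,-0.1,0,10.1,1]
  ]
}}

```text
time_s: 11.87
tcp_pos: [0.5253, 0.132, 0.0385]
ee_rot: [[-0.33, -0.944, 0.006], [-0.944, 0.33, 0.003], [-0.005, -0.005, -1.0]]
wrist_force: [0.9, -0.0, -0.0]
gripper_width: 0.855
gripper_force: 0.0
```

>>> {"method": "arm_command", "body": {
  "deltas": [
    [0,0,0,0,0,0,1],
    [0,0,0,0,0,0,1],
    [0,0,0,0,0,0,1],
    [0,0,0,0,0,0,1],
    [0,0,0,0,0,0,1],
    [0,0,0,0,0,0,1]
  ]
}}

```text
time_s: 12.37
tcp_pos: [0.5238, 0.1319, 0.0381]
ee_rot: [[-0.33, -0.944, 0.003], [-0.944, 0.33, 0.002], [-0.003, -0.002, -1.0]]
wrist_force: [-4.8, 2.1, 7.2]
gripper_width: 0.645
gripper_force: 29.7
```

>>> {"method": "arm_command", "body": {
  "deltas": [
    [0,0,0,0,0,-3,1],
    [0,0,0,0,0,-6,1],
    [0,0,0,0,0,-9,1],
    [0,0,0,0,0,-12.5,1],
    [0,0,0,0,0,-12.5,1],
    [0,0,0,0,0,-12.5,1]
  ]
}}

```text
time_s: 12.87
tcp_pos: [0.5246, 0.1321, 0.1639]
ee_rot: [[-0.33, -0.944, 0.007], [-0.944, 0.33, 0.004], [-0.006, -0.006, -1.0]]
wrist_force: [0.3, 0.1, -3.8]
gripper_width: 0.649
gripper_force: 29.7
```

```bash
python3 - <<'E'
from h import *
D=tool(-6.5+180,0,False)
B=(.5478,-.0506)
plan([((B[0]+.0,B[1],.155),D)])
E
```

```text
row [-0.0, 0.009, 1.348] [16.48, -8.22, 0.83] rows>= 10.8
```

>>> {"method": "arm_command", "body": {
  "deltas": [
    [0,0.009,0.67,4,-2,0.2,1],
    [0,0.009,0.67,7,-3.5,0.4,1],
    [0,0.009,0.67,10,-5,0.5,1],
    [0,0.009,0.67,13,-6.5,0.6,1],
    [0,0.009,0.67,16.5,-8.2,0.8,1],
    [0,0.009,0.67,16.5,-8.2,0.8,1],
    [0,0.009,0.67,16.5,-8.2,0.8,1]
  ]
}}

```text
time_s: 13.45
tcp_pos: [0.5451, -0.0534, 0.1511]
ee_rot: [[-0.848, -0.531, -0.008], [-0.531, 0.848, -0.006], [0.009, -0.001, -1.0]]
wrist_force: [-1.6, -0.2, -3.2]
gripper_width: 0.644
gripper_force: 29.7
```

>>> {"method": "arm_command", "body": {
  "deltas": [
    [0,0,0.678,0,0,0,1],
    [0,0,0.678,0,0,0,1],
    [0,0,0.678,0,0,0,1],
    [0,0,0.678,0,0,0,1],
    [0,0,0.678,0,0,0,1],
    [0,0,0.678,0,0,0,1],
    [0,0,0.678,0,0,0,1]
  ]
}}

```text
time_s: 14.03
tcp_pos: [0.5459, -0.0502, 0.1524]
ee_rot: [[-0.994, 0.111, -0.005], [0.111, 0.994, -0.005], [0.004, -0.006, -1.0]]
wrist_force: [0.2, 0.3, -4.1]
gripper_width: 0.642
gripper_force: 29.7
```

```bash
python3 - <<'E'
from h import *
D=tool(-6.5+180,0,False)
plan([((.5478,-.0506,.155),D)])
snap('scene','s5');snap('side','d5');w=snap('wrist','w5')
i=w['pixels'].astype(int);m=((i[...,0]-i[...,2]>25)).astype(np.uint8)
n,l,st,ce=cv2.connectedComponentsWithStats(m)
print([(st[k].tolist(),ce[k].round(1).tolist()) for k in range(1,n) if st[k,4]>150])
for f in((-.06,.05),(-.06,-.05)):
    c,s=np.cos(np.radians(-6.5)),np.sin(np.radians(-6.5));print(proj(w,[.5587+c*f[0]-s*f[1],-.0518+s*f[0]+c*f[1],.09]).round(1))
E
```

```text
row [-0.006, -0.004, 0.002] [-0.19, -0.02, -0.26] rows>= 0.1
[([0, 0, 35, 279, 5800], [12.2, 162.5]), ([206, 136, 167, 24, 3890], [288.9, 147.6])]
[[366.7 161.6]]
[[198.4 161. ]]
```

```bash
python3 - <<'E'
from h import *
w=load('w5');s=sense();p,R=s['tcp_pos'],s['ee_rot']
i=w['pixels'].astype(int)
for c in(262,285,310):
    print(c,[tuple(int(v) for v in i[r,c-3:c+4].mean(0)) for r in range(130,262,4)])
for e in(.043,.045,.047):
    print(e,proj(w,[p+R@np.array([e,sy*.028,-.022]) for sy in(1,-1)]).round(1).tolist(),proj(w,[p+R@np.array([e,sy*.028,.038]) for sy in(1,-1)]).round(1).tolist())
print(len(i))
for r in (230,245): print(r,[int(v) for v in i[r,180:380:5].mean(1)])
E
```

```text
262 [(113, 131, 132), (93, 98, 96), (69, 45, 29), (75, 48, 31), (73, 45, 29), (70, 43, 28), (71, 44, 27), (66, 42, 27), (109, 125, 126), (112, 129, 129), (112, 129, 131), (102, 119, 121), (65, 93, 75), (31, 72, 24), (85, 106, 105), (87, 106, 108), (75, 91, 93), (86, 106, 107), (96, 118, 119), (102, 125, 127), (102, 126, 127), (90, 117, 111), (32, 84, 21), (33, 84, 22), (31, 83, 22), (31, 83, 21), (32, 83, 22), (31, 84, 21), (31, 83, 20), (32, 84, 20), (31, 83, 21), (30, 84, 19), (31, 84, 19)]
285 [(112, 129, 130), (97, 105, 103), (69, 43, 27), (72, 43, 26), (72, 45, 28), (70, 45, 28), (68, 42, 26), (66, 41, 25), (106, 122, 123), (110, 126, 127), (109, 125, 126), (91, 109, 110), (45, 79, 45), (33, 73, 26), (85, 105, 107), (83, 101, 103), (80, 99, 101), (85, 106, 107), (97, 120, 122), (102, 125, 127), (103, 127, 129), (66, 99, 77), (34, 84, 23), (32, 84, 21), (31, 83, 20), (28, 82, 18), (29, 83, 18), (30, 84, 19), (31, 85, 22), (30, 82, 16), (31, 84, 18), (31, 83, 20), (32, 84, 18)]
310 [(112, 129, 129), (97, 104, 102), (65, 40, 25), (70, 45, 27), (70, 45, 28), (69, 42, 27), (68, 42, 2
[... 290 characters left out ...]
 23), (34, 85, 25), (31, 85, 25), (30, 84, 22), (31, 84, 21), (29, 83, 19), (32, 84, 21), (31, 85, 21)]
0.043 [[358.5, 204.5], [203.1, 204.5]] [[334.3, 176.1], [228.1, 176.1]]
0.045 [[358.8, 199.1], [202.8, 199.1]] [[334.4, 172.4], [227.9, 172.4]]
0.047 [[359.1, 193.7], [202.4, 193.7]] [[334.6, 168.6], [227.8, 168.6]]
420
230 [233, 229, 233, 234, 127, 113, 122, 120, 116, 119, 122, 122, 51, 50, 42, 43, 44, 47, 44, 45, 48, 43, 44, 47, 47, 45, 49, 50, 103, 119, 120, 121, 120, 122, 117, 123, 121, 122, 123, 118]
245 [192, 227, 222, 225, 133, 119, 122, 119, 118, 124, 124, 118, 56, 46, 46, 44, 47, 40, 38, 42, 44, 52, 43, 43, 47, 42, 46, 48, 102, 119, 118, 122, 120, 118, 117, 50, 124, 122, 126, 129]
```

```bash
python3 - <<'E'
from h import *
w=load('w5');g=cv2.GaussianBlur(w['pixels'],(5,5),0).astype(float)
bl=g[...,0]-g[...,2]; gr=g[...,1]-g[...,2]
def edge(ch,c,r0,r1,th):
    v=ch[r0:r1,c]; k=np.where((v[:-1]-th)*(v[1:]-th)<=0)[0]; return r0+k[0]+(th-v[k[0]])/(v[k[0]+1]-v[k[0]]) if len(k) else np.nan
def line(n,ch,cols,r0,r1,th):
    y=np.array([edge(ch,c,r0,r1,th) for c in cols]);ok=~np.isnan(y);q=np.polyfit(np.array(cols)[ok],y[ok],1);print(n,np.degrees(np.arctan(q[0])).round(2),np.polyval(q,281).round(1),ok.sum(),y[::4].round(1))
line('jaw face',bl,range(220,362,6),152,168,15)
line('jaw back',bl,range(220,362,6),130,145,15)
line('band',gr,range(240,330,4),168,180,22)
line('label',gr,range(245,315,4),204,222,25)
lum=g.mean(2); line('top edge',lum,range(240,350,5),193,208,107)
print(lum[186:214:2,330].round(),lum[186:214:2,250].round())
E
```

```text
jaw face 0.02 159.8 24 [159.6 159.9 159.9 159.9 159.9 159.9]
jaw back 0.21 135.2 24 [135.2 135.  134.9 135.3 135.3 135.4]
band -2.22 177.6 21 [  nan 178.6 178.1 177.3 176.6 176.2]
label -2.18 214.1 18 [215.4 215.  214.2 213.5 213.1]
top edge -2.42 200.4 22 [201.8 201.3 200.7 199.7 198.8 197.7]
[101.  95.  84.  92.  99. 101. 107. 114. 118. 120. 120. 119. 119. 119.] [ 89. 100. 100.  90.  84.  96. 100. 102. 109. 116. 118. 118. 119. 118.]
```

```bash
python3 - <<'E'
from h import *
c,s=np.cos(np.radians(-6.4)),np.sin(np.radians(-6.4))
x,y=-.0124,.0041
P=np.array([.5587+c*x-s*y,-.0518+s*x+c*y]);print(P)
D=tool(180-8.6,0,False)
plan([((P[0],P[1],.155),D),((P[0],P[1],.0995),D)])
E
```

```text
[ 0.5468343  -0.04634334]
row [-0.006, -0.003, 0.04] [0.01, 0.43, -0.19] rows>= 0.3
row [0.0, 0.0, 0.0] [0.0, 0.0, 5.55] rows>= 1.3
```

>>> {"method": "arm_command", "body": {
  "deltas": [
    [-0.006,-0.003,0.04,0,0.43,-0.2,1],
    [-0.006,-0.003,0.04,0,0.43,-0.2,1],
    [-0.006,-0.003,0.04,0,0.43,-0.2,1],
    [-0.006,-0.003,0.04,0,0.43,1,1],
    [-0.006,-0.003,0.04,0,0.43,2,1],
    [-0.006,-0.003,0.04,0,0.43,2,1],
    [-0.006,-0.003,0.04,0,0.43,2,1]
  ]
}}

```text
time_s: 14.77
tcp_pos: [0.5468, -0.0473, 0.1331]
ee_rot: [[-0.988, 0.152, -0.001], [0.152, 0.988, -0.001], [0.0, -0.001, -1.0]]
wrist_force: [-0.5, 0.3, -3.4]
gripper_width: 0.643
gripper_force: 29.7
```

```bash
python3 - <<'E'
from h import *
s=sense();p,R=s['tcp_pos'],s['ee_rot'];print(p,R[:,0])
w=snap('wrist','w6');g=cv2.GaussianBlur(w['pixels'],(5,5),0).astype(float)
bl=g[...,0]-g[...,2]; gr=g[...,1]-g[...,2]
def edge(ch,c,r0,r1,th):
    v=ch[r0:r1,c]; k=np.where((v[:-1]-th)*(v[1:]-th)<=0)[0]; return r0+k[0]+(th-v[k[0]])/(v[k[0]+1]-v[k[0]]) if len(k) else np.nan
m=bl>15
rows=[ (np.where(m[120:200,c])[0].min()+120,np.where(m[120:200,c])[0].max()+120) for c in(220,280,340)];print(rows)
for c in (230,280,330):
    r=edge(bl,c,rows[1][1]-8,rows[1][1]+8,15);P=onz(w,(c,r),.09);print('jawface tool',(R.T@(P-p)*1000).round(1))
print([edge(gr,c,200,226,25).round(1) for c in(250,280,310)])
plan([((.54683,-.04634,.0985),tool(180-8.6,0,False))])
E
```

```text
[ 0.54677284 -0.04731777  0.13306481] [-9.88380232e-01  1.52001064e-01  4.41155486e-04]
[(np.int64(139), np.int64(166)), (np.int64(137), np.int64(163)), (np.int64(134), np.int64(161))]
jawface tool [ 47.4 -27.7  43.1]
jawface tool [48.5 -0.8 43.1]
jawface tool [49.6 26.1 43.1]
[np.float64(215.2), np.float64(214.1), np.float64(213.1)]
row [-0.0, 0.001, -0.002] [0.08, 0.08, 3.52] rows>= 0.8
```

>>> {"method": "arm_command", "body": {
  "deltas": [
    [0,0,0,0.05,0.1,1.2,1],
    [0,0,0,0.05,0.1,2.2,1],
    [0,0,0,0.05,0.1,3.0,1],
    [0,0,0,0.05,0.1,3.4,1],
    [0,0,0,0.05,0.1,3.45,1],
    [0,0,0,0.05,0.1,3.45,1]
  ]
}}

```text
time_s: 15.32
tcp_pos: [0.5473, -0.0461, 0.0994]
ee_rot: [[-0.988, 0.152, 0.002], [0.152, 0.988, -0.0], [-0.002, 0.0, -1.0]]
wrist_force: [-0.5, 1.5, -4.3]
gripper_width: 0.647
gripper_force: 29.7
```

>>> {"method": "arm_command", "body": {
  "deltas": [
    [0,0,0,0,0,0.05,1],
    [0,0,0,0,0,0.05,1],
    [0,0,0,0,0,0.05,-1],
    [0,0,0,0,0,0.05,-1],
    [0,0,0,0,0,0,-1],
    [0,0,0,0,0,0,-1],
    [0,0,0,0,0,0,-1],
    [0,0,0,0,0,0,-1]
  ]
}}

```text
time_s: 15.98
tcp_pos: [0.5474, -0.046, 0.0998]
ee_rot: [[-0.988, 0.153, 0.003], [0.153, 0.988, 0.0], [-0.003, 0.001, -1.0]]
wrist_force: [0.2, 0.1, 0.5]
gripper_width: 0.972
gripper_force: 0.0
```

The box is released at the right height. I rise straight up, check the seating numerically, and move over the mallet.

>>> {"method": "arm_command", "body": {
  "deltas": [
    [0,0,0,0,0,-2,-1],
    [0,0,0,0,0,-5,-1],
    [0,0,0,0,0,-8,-1],
    [0,0,0,0,0,-11,-1],
    [0,0,0,0,0,-11,-1]
  ]
}}

```text
time_s: 16.4
tcp_pos: [0.5506, -0.046, 0.2164]
ee_rot: [[-0.988, 0.151, 0.015], [0.151, 0.989, 0.0], [-0.015, 0.003, -1.0]]
wrist_force: [0.0, 1.1, 0.8]
gripper_width: 1.0
gripper_force: 0.0
```

```bash
python3 - <<'E'
from h import *
w=snap('wrist','w7');s=sense();print(s['tcp_pos'])
g=cv2.GaussianBlur(w['pixels'],(5,5),0).astype(float)
m=((g[...,1]-g[...,2]>25)&(g[...,1]-g[...,0]>25)).astype(np.uint8)
n,l,st,ce=cv2.connectedComponentsWithStats(m)
for k in range(1,n):
    if st[k,4]>100: print(st[k].tolist(),ce[k].round(1),onz(w,ce[k],.12).round(4), cv2.minAreaRect(np.argwhere(l==k)[:,::-1].astype(np.float32)))
c,q=np.cos(np.radians(-6.4)),np.sin(np.radians(-6.4))
plan([((.53,-.336,.2),tool(180-8.6,0,False))])
E
```

```text
[ 0.54900271 -0.04580264  0.21332644]
[258, 160, 45, 43, 1781] [280.1 181.4] [ 0.5232 -0.0427  0.12  ] ((280.00518798828125, 181.62477111816406), (42.296630859375, 43.17087173461914), 87.61405944824219)
row [0.003, 0.01, -0.003] [-2.52, -28.97, 1.28] rows>= 7.0
```

>>> {"method": "arm_command", "body": {
  "deltas": [
    [0,0.01,0,-2.5,-29,1.3,-1],
    [0,0.01,0,-2.5,-29,1.3,-1],
    [0,0.01,0,-2.5,-29,1.3,-1],
    [0,0.01,0,-2.5,-29,1.3,-1],
    [0,0.01,0,-2.5,-29,1.3,-1],
    [0,0.01,0,-2.5,-29,1.3,-1],
    [0,0.01,0,-2.5,-29,1.3,-1],
    [0,0.01,0,-2.5,-29,1.3,-1]
  ]
}}

```text
time_s: 17.12
tcp_pos: [0.5256, -0.3423, 0.194]
ee_rot: [[-0.987, 0.159, -0.011], [0.159, 0.987, 0.002], [0.011, -0.0, -1.0]]
wrist_force: [0.9, 1.2, 0.1]
gripper_width: 0.999
gripper_force: 0.0
```

```bash
python3 - <<'E'
from h import *
w=snap('wrist','w8');s=sense();print(s['tcp_pos'],s['joints'].round(1))
E
```

```text
[ 0.52577919 -0.33966286  0.19402105] [-18.1  24.4  -2.9   0.  -63.3 -81.1]
```

View pics/w8.png

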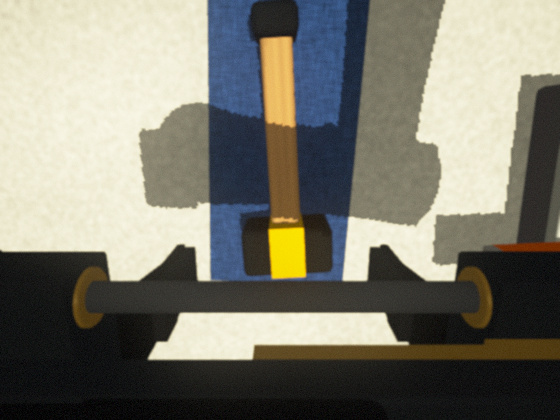

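The handle's sides run from (261,38)/(292,38) to (271,218)/(300,218), the band spans (270,225) to (306,277), and the head spans columns 243 to 331.

```bash
python3 - <<'E'
from h import *
w=load('w8')
q=lambda u,v,z:onz(w,(u,v),z)[:2]
k=(q(261,38,.04)+q(292,38,.04))/2; h=(q(271,218,.04)+q(300,218,.04))/2; d=h-k
yaw=np.degrees(np.arctan2(d[1],d[0]));print(k,h,np.linalg.norm(d),yaw,np.linalg.norm(q(261,38,.04)-q(292,38,.04)),np.linalg.norm(q(271,218,.04)-q(300,218,.04)))
u=d/np.linalg.norm(d)
print('band near,far',q(286,223,.054),q(288,277,.054), 'head sides',q(243,250,.04),q(331,245,.04))
o1=k+.085*u;o2=h-.064*u;print('origin est',o1,o2)
for n in((20,363),):pass
E
```

```text
[ 0.3928667  -0.32493582] [ 0.53932631 -0.34110716] 0.14734968814876123 -6.3007926996800165 0.024358196375515853 0.025949728620957985
band near,far [ 0.53978593 -0.34088257] [ 0.58983967 -0.34702826] head sides [ 0.56326191 -0.38440461] [ 0.57132487 -0.30410136]
origin est [ 0.47735325 -0.3342644 ] [ 0.47571291 -0.33408328]
```

```bash
python3 - <<'E'
from h import *
T=tool(180-6.4,0,False)
plan([((.520,-.339,.031),T)])
E
```

```text
row [0.001, -0.011, -0.047] [0.4, -0.04, 16.31] rows>= 3.9
```

>>> {"method": "arm_command", "body": {
  "deltas": [
    [0,-0.011,-0.047,0.4,0,4,-1],
    [0,-0.011,-0.047,0.4,0,8,-1],
    [0,-0.011,-0.047,0.4,0,11,-1],
    [0,-0.011,-0.047,0.4,0,13,-1],
    [0,-0.011,-0.047,0.4,0,15,-1],
    [0,-0.011,-0.047,0.4,0,16.1,-1],
    [0,-0.011,-0.047,0.4,0,16.1,-1],
    [0,-0.011,-0.047,0.4,0,16.1,-1]
  ]
}}

```text
time_s: 17.83
tcp_pos: [0.5223, -0.3351, 0.0352]
ee_rot: [[-0.994, 0.105, 0.002], [0.105, 0.994, 0.0], [-0.002, 0.001, -1.0]]
wrist_force: [-0.4, -0.5, 1.2]
gripper_width: 1.001
gripper_force: 0.0
```

>>> {"method": "arm_command", "body": {
  "deltas": [
    [0,0,0,0,0,0,1],
    [0,0,0,0,0,0,1],
    [0,0,0,0,0,0,1],
    [0,0,0,0,0,0,1],
    [0,0,0,0,0,0,1],
    [0,0,0,0,0,0,1],
    [0,0,0,0,0,0,1],
    [0,0,0,0,0,0,1]
  ]
}}

```text
time_s: 18.5
tcp_pos: [0.5222, -0.3356, 0.0355]
ee_rot: [[-0.994, 0.106, 0.003], [0.106, 0.994, 0.0], [-0.003, 0.001, -1.0]]
wrist_force: [-0.0, -0.2, -0.3]
gripper_width: 0.477
gripper_force: 0.0
```

>>> {"method": "arm_command", "body": {
  "deltas": [
    [0,0,0,0,0,0,1],
    [0,0,0,0,0,0,1],
    [0,0,0,0,0,0,1],
    [0,0,0,0,0,0,1]
  ]
}}

```text
time_s: 18.83
tcp_pos: [0.5222, -0.3358, 0.0354]
ee_rot: [[-0.994, 0.106, 0.003], [0.106, 0.994, -0.0], [-0.003, 0.0, -1.0]]
wrist_force: [-0.2, -1.9, -0.2]
gripper_width: 0.296
gripper_force: 30.0
```

The mallet is gripped (25.8 mm). I lift it and bring the head in front of the butt.

>>> {"method": "arm_command", "body": {
  "deltas": [
    [0,0,0,0,0,-2,1],
    [0,0,0,0,0,-4,1],
    [0,0,0,0,0,-5.2,1],
    [0,0,0,0,0,-5.2,1],
    [0,0,0,0,0,-5.2,1]
  ]
}}

```text
time_s: 19.25
tcp_pos: [0.5218, -0.3352, 0.0872]
ee_rot: [[-0.994, 0.107, 0.003], [0.107, 0.994, 0.001], [-0.003, 0.001, -1.0]]
wrist_force: [0.1, -0.1, -3.4]
gripper_width: 0.298
gripper_force: 30.0
```

```bash
python3 - <<'E'
from h import *
s=sense();print(s['tcp_pos'],s['wrist_force'])
plan([((.5575,-.2346,.087),tool(180-6.4,0,False))])
E
```

```text
[ 0.52183695 -0.33519778  0.08721769] [ 0.06679408 -0.07754367 -3.44704391]
row [0.001, 0.003, 0.005] [-2.47, 10.38, 0.04] rows>= 2.6
```

>>> {"method": "arm_command", "body": {
  "deltas": [
    [0,0.003,0.005,-0.9,3.5,0,1],
    [0,0.003,0.005,-1.7,7,0,1],
    [0,0.003,0.005,-2.45,10.4,0,1],
    [0,0.003,0.005,-2.45,10.4,0,1],
    [0,0.003,0.005,-2.45,10.4,0,1],
    [0,0.003,0.005,-2.45,10.4,0,1]
  ]
}}

```text
time_s: 19.75
tcp_pos: [0.5566, -0.2343, 0.0861]
ee_rot: [[-0.994, 0.111, -0.003], [0.111, 0.994, 0.001], [0.003, 0.001, -1.0]]
wrist_force: [0.0, -0.5, -3.0]
gripper_width: 0.3
gripper_force: 30.0
```

```bash
python3 - <<'E'
from h import *
w=snap('wrist','w9');b=snap('side','d9');s=sense();p,R=s['tcp_pos'],s['ee_rot'];print(p)
# butt face: end of orange / grey plate in side view; print orange extents in side view
i=b['pixels'].astype(int);m=((i[...,2]-i[...,0]>80)&(i[...,1]-i[...,0]>10)&(i[...,1]<140)).astype(np.uint8)
n,l,st,ce=cv2.connectedComponentsWithStats(m)
for k in range(1,n):
    if st[k,4]>60: print(st[k].tolist(),ce[k].round(1))
c,q=np.cos(np.radians(-6.4)),np.sin(np.radians(-6.4))
for y in(-.132,-.126,-.12): print(y,proj(b,[[.5583+c*x-q*y,-.0476+q*x+c*y,z] for x,z in((.036,.0995),(.088,.0995),(.036,.0615))]).round(1).tolist())
hd=[p+R@np.array([-.042+dx,dy,.0064+dz]) for dx in(.022,-.022) for dy in(.04,) for dz in(-.025,)]
print('head',np.round(hd,3).tolist(),proj(b,hd).round(1).tolist())
E
```

```text
[ 0.55657852 -0.23532273  0.08660032]
[156, 171, 30, 24, 427] [171.4 183.2]
[217, 170, 33, 23, 507] [232.8 182.1]
[288, 182, 34, 25, 546] [304.6 195.2]
[319, 249, 28, 25, 186] [333.1 259.8]
-0.132 [[348.8, 263.2], [368.4, 255.8], [347.6, 278.2]]
-0.126 [[347.0, 261.8], [366.5, 254.4], [345.8, 276.7]]
-0.12 [[345.2, 260.4], [364.7, 253.1], [344.0, 275.2]]
head [[0.581, -0.198, 0.105], [0.625, -0.203, 0.105]] [[354.8, 264.0], [371.5, 257.7]]
```

>>> {"method": "arm_command", "body": {
  "deltas": [
    [0,0,0,0,1.5,0,1],
    [0,0,0,0,3.0,0,1],
    [0,0,0,0,4.0,0,1],
    [0,0,0,0,4.0,0,1]
  ]
}}

```text
time_s: 20.18
tcp_pos: [0.5597, -0.1955, 0.0868]
ee_rot: [[-0.994, 0.112, -0.004], [0.112, 0.994, 0.001], [0.004, 0.0, -1.0]]
wrist_force: [0.0, -0.6, -2.6]
gripper_width: 0.298
gripper_force: 30.0
```

```bash
python3 - <<'E'
from h import *
s=sense();p=s['tcp_pos'];print(p,s['wrist_force'],s['moment'],s['ee_rot'][:,0],s['gripper_width'])
c,q=np.cos(np.radians(-6.4)),np.sin(np.radians(-6.4));d=p[:2]-[.5583,-.0476];print('local',c*d[0]+q*d[1],-q*d[0]+c*d[1])
E
```

```text
[ 0.55972403 -0.1954534   0.08678801] [ 0.02925025 -0.63407389 -2.64689849] [ 0.00824271 -0.17341483 -0.00510669] [-0.99366762  0.1122834   0.00413607] 0.2977471670331298
local 0.01789621995610783 -0.14677322834688866
```

>>> {"method": "arm_command", "body": {
  "deltas": [
    [0,0,0,0,-1.5,0,1],
    [0,0,0,0,-1.5,0,1],
    [0,0,0,0,0.3,0,1],
    [0,0,0,0,1.6,0,1],
    [0,0,0,0,1.6,0,1]
  ]
}}

```text
time_s: 20.6
tcp_pos: [0.5612, -0.1803, 0.0873]
ee_rot: [[-0.994, 0.112, -0.006], [0.112, 0.994, -0.001], [0.005, -0.002, -1.0]]
wrist_force: [-4.4, -5.7, -1.5]
gripper_width: 0.296
gripper_force: 30.0
```

>>> {"method": "arm_command", "body": {
  "deltas": [
    [0,0,0,0,-1.5,0,1],
    [0,0,0,0,-1.5,0,1],
    [0,0,0,0,0.2,0,1],
    [0,0,0,0,0.8,0,1],
    [0,0,0,0,0.8,0,1]
  ]
}}

```text
time_s: 21.02
tcp_pos: [0.5608, -0.1762, 0.0875]
ee_rot: [[-0.993, 0.114, -0.009], [0.114, 0.994, -0.006], [0.008, -0.007, -1.0]]
wrist_force: [-6.0, -22.8, -1.2]
gripper_width: 0.303
gripper_force: 30.2
```

```bash
python3 - <<'E'
from h import *
s=sense();p=s['tcp_pos'];print(p,s['wrist_force'],s['moment'],s['gripper_width'])
c,q=np.cos(np.radians(-6.4)),np.sin(np.radians(-6.4));d=p[:2]-[.5583,-.0476];print('local',c*d[0]+q*d[1],-q*d[0]+c*d[1])
E
```

```text
[ 0.56078841 -0.17621394  0.08752256] [ -5.98044931 -22.76421429  -1.15169054] [-6.53314522  1.62395047 -0.44974742] 0.30274379609312035
local 0.016809356678536346 -0.12753502261986663
```

The wedge has jammed where expected, with the push at 23 N. I hold it, then tap twice more to make sure it is seated.

>>> {"method": "arm_command", "body": {
  "deltas": [
    [0,0,0,0,0.1,0,1],
    [0,0,0,0,0.1,0,1],
    [0,0,0,0,0.1,0,1]
  ]
}}

```text
time_s: 21.27
tcp_pos: [0.5606, -0.1761, 0.0875]
ee_rot: [[-0.993, 0.115, -0.009], [0.115, 0.993, -0.005], [0.008, -0.006, -1.0]]
wrist_force: [-7.7, -23.5, -2.0]
gripper_width: 0.305
gripper_force: 30.3
```

>>> {"method": "arm_command", "body": {
  "deltas": [
    [0,0,0,0,-1.5,0,1],
    [0,0,0,0,-1.5,0,1],
    [0,0,0,0,0,0,1],
    [0,0,0,0,0.2,0,1],
    [0,0,0,0,0.2,0,1],
    [0,0,0,0,0.2,0,1]
  ]
}}

```text
time_s: 21.77
tcp_pos: [0.5608, -0.1736, 0.0875]
ee_rot: [[-0.993, 0.115, -0.009], [0.115, 0.993, -0.005], [0.009, -0.006, -1.0]]
wrist_force: [-7.6, -23.0, -1.1]
gripper_width: 0.312
gripper_force: 30.4
```

```bash
python3 - <<'E'
from h import *
s=sense();p=s['tcp_pos'];print(p,s['wrist_force'],s['moment'],s['gripper_width'])
c,q=np.cos(np.radians(-6.4)),np.sin(np.radians(-6.4));d=p[:2]-[.5583,-.0476];print('local',c*d[0]+q*d[1],-q*d[0]+c*d[1])
E
```

```text
[ 0.5607984  -0.17355289  0.08754924] [ -7.62838238 -23.01414473  -1.08113575] [-6.88730177  1.80260947 -0.54337921] 0.3115410584031408
local 0.016522666137860204 -0.12488945011178813
```

>>> {"method": "arm_command", "body": {
  "deltas": [
    [0,0,0,0,-2,0,1],
    [0,0,0,0,-5,0,1],
    [0,0,0,0,-8,0,1],
    [0,0,0,0,-8,0,1],
    [0,0,0,0,-8,0,1]
  ]
}}

```text
time_s: 22.18
tcp_pos: [0.5559, -0.2486, 0.0873]
ee_rot: [[-0.993, 0.114, 0.001], [0.114, 0.993, 0.001], [-0.0, 0.001, -1.0]]
wrist_force: [0.3, 0.8, -3.2]
gripper_width: 0.302
gripper_force: 28.7
```

```bash
python3 - <<'E'
from h import *
s=sense();print(s['tcp_pos'],s['wrist_force'],s['gripper_width'])
a=snap('scene','s10')
def orange(c):
    i=c['pixels'].astype(int)[190:300,180:275];m=(i[...,2]-i[...,0]>70)&(i[...,2]>90);m=m.astype(np.uint8)
    n,l,st,ce=cv2.connectedComponentsWithStats(m);k=1+st[1:,4].argmax();P=np.argwhere(l==k)[:,::-1]+[180,190]
    return cv2.boxPoints(cv2.minAreaRect(P.astype(np.float32))),ce[k]+[180,190],P[:,0].min()
for f in('s0','s10'):
    c=load(f);b,ce,mn=orange(c);print(f,ce,mn,onz(c,ce,.096))
T=tool(180-6.4,0,False)
plan([((.522,-.3357,.087),T),((.522,-.3357,.036),T)])
E
```

```text
[ 0.55592253 -0.24855857  0.08729857] [ 0.31330875  0.78489208 -3.24645372] 0.302193187502433
s0 [219.68322981 242.30310559] 193 [ 0.61239405 -0.10231884  0.096     ]
s10 [234.01994681 233.46276596] 207 [ 0.61050801 -0.05905672  0.096     ]
row [0.001, 0.0, -0.001] [2.4, -9.14, 0.02] rows>= 2.3
row [0.0, 0.0, 0.0] [0.0, 0.0, 5.1] rows>= 1.2
```

The wedge moved about 43 mm, which fits a jammed, seated wedge. The mallet goes back now.

>>> {"method": "arm_command", "body": {
  "deltas": [
    [0,0,0,0.9,-3.5,0,1],
    [0,0,0,1.7,-7,0,1],
    [0,0,0,2.4,-9.1,0,1],
    [0,0,0,2.4,-9.1,1.5,1],
    [0,0,0,2.4,-9.1,3.0,1],
    [0,0,0,2.4,-9.1,4.2,1],
    [0,0,0,2.4,-9.1,5.0,1],
    [0,0,0,2.4,-9.1,5.0,1]
  ]
}}

```text
time_s: 22.9
tcp_pos: [0.5219, -0.3342, 0.0361]
ee_rot: [[-0.994, 0.11, -0.002], [0.11, 0.994, 0.001], [0.003, 0.001, -1.0]]
wrist_force: [-0.0, 0.5, -2.5]
gripper_width: 0.304
gripper_force: 29.3
```

```bash
python3 - <<'E'
from h import *
s=sense();print(s['tcp_pos'],s['wrist_force'],s['gripper_width'])
E
```

```text
[ 0.52193769 -0.33416675  0.03611834] [-0.04575515  0.48862074 -2.45868938] 0.30354350655191625
```

>>> {"method": "arm_command", "body": {
  "deltas": [
    [0,0,0,0,0,0.07,1],
    [0,0,0,0,0,0.07,1],
    [0,0,0,0,0,0.07,1],
    [0,0,0,0,0,0.07,-1],
    [0,0,0,0,0,0.07,-1],
    [0,0,0,0,0,0.07,-1],
    [0,0,0,0,0,0.07,-1],
    [0,0,0,0,0,0.07,-1]
  ]
}}

```text
time_s: 23.57
tcp_pos: [0.5223, -0.3356, 0.0373]
ee_rot: [[-0.994, 0.111, 0.001], [0.111, 0.994, 0.0], [-0.001, 0.0, -1.0]]
wrist_force: [0.7, -0.2, -0.9]
gripper_width: 0.591
gripper_force: 0.0
```

>>> {"method": "arm_command", "body": {
  "deltas": [
    [0,0,0,0,0,0,-1],
    [0,0,0,0,0,0,-1],
    [0,0,0,0,0,0,-1],
    [0,0,0,0,0,0,-1],
    [0,0,0,0,0,-3,-1],
    [0,0,0,0,0,-7,-1],
    [0,0,0,0,0,-11,-1],
    [0,0,0,0,0,-15,-1]
  ]
}}

```text
time_s: 24.23
tcp_pos: [0.5216, -0.3354, 0.1883]
ee_rot: [[-0.994, 0.111, -0.001], [0.111, 0.994, 0.001], [0.001, 0.001, -1.0]]
wrist_force: [1.3, -0.3, -0.4]
gripper_width: 0.998
gripper_force: 0.0
```

```bash
python3 - <<'E'
from h import *
s=sense();print(s['tcp_pos'],s['wrist_force'],s['gripper_width'])
w=snap('wrist','w11');snap('scene','s11');snap('side','d11')
def blob(c,f,lo=150):
    i=cv2.GaussianBlur(c['pixels'],(3,3),0).astype(int);m=f(i[...,0],i[...,1],i[...,2]).astype(np.uint8);m[285:]=0
    n,l,st,ce=cv2.connectedComponentsWithStats(m);k=1+st[1:,4].argmax();P=np.argwhere(l==k)[:,::-1].astype(np.float32)
    return st[k].tolist(),cv2.minAreaRect(P)
for f in('w8','w11'):
    c=load(f);print(f,'yellow',r:=blob(c,lambda b,g,r:(r>120)&(g>100)&(b<60)),onz(c,r[1][0],.054))
# change check elsewhere: scene before/after, per bystander patch
a,b=load('s0')['pixels'],load('s11')['pixels']
for n,(x,y,h) in dict(timer=(258,152,12),jar=(294,255,11),dropper=(215,297,10),box1=(318,143,10)).items():
    print(n,np.abs(a[y-h:y+h,x-h:x+h].astype(int)-b[y-h:y+h,x-h:x+h]).mean().round(1))
E
```

```text
[ 0.52162849 -0.33541768  0.18834072] [ 1.34728874 -0.25490824 -0.38137959] 0.9975530018302259
w8 yellow ([268, 226, 39, 52, 1826], ((287.04473876953125, 251.71595764160156), (50.58879089355469, 36.67844009399414), 86.42366790771484)) [ 0.56586785 -0.34410154  0.054     ]
w11 yellow ([260, 235, 39, 47, 1688], ((279.23046875, 258.4678955078125), (37.05118179321289, 46.37642288208008), 2.38594388961792)) [ 0.56675902 -0.34246906  0.054     ]
timer 4.6
jar 4.7
dropper 4.6
box1 4.8
```

The mallet lies back on the middle of its mat, and the patches around the bystanders and the light box match the first picture. I let it settle briefly and hand in.

>>> {"method": "arm_command", "body": {
  "deltas": [
    [0,0,0,0,0,-3,-1],
    [0,0,0,0,0,-3,-1],
    [0,0,0,0,0,-3,-1],
    [0,0,0,0,0,-3,-1],
    [0,0,0,0,0,-3,-1],
    [0,0,0,0,0,-3,-1]
  ]
}}

```text
time_s: 24.88
tcp_pos: [0.5215, -0.3353, 0.2153]
ee_rot: [[-0.994, 0.111, -0.002], [0.111, 0.994, 0.002], [0.003, 0.001, -1.0]]
wrist_force: [-0.1, -0.5, 0.5]
gripper_width: 0.999
gripper_force: 0.0
```

```bash
python3 -c "
from station import finish_job
print(finish_job())"
```

```text
the job is handed in; nothing more can be done
None
```

The job is handed in at about 25 s (no verdict was returned): the full box stands clamped on the shaker deck after the mallet taps, which ended with a 23 N push; the lighter box is upright where it stood, the mallet is flat on the middle of its mat, and the jar, dropper bottle and timer look unmoved.

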